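# Draw a strainer cover down flat with four wing screws

## Task

The cover of the blue strainer on the bench lies loose on its springy gasket. Tighten its four wing screws in crisscross order: first give each about an eighth of a turn, one diagonal pair and then the other, and then go round again the same way until every screw is just firmly tight and the cover sits flat on its seat. Do not let the cover tip, feel for the rise in resistance and do not crank any screw hard, and leave the loose things on the bench alone.

Things in the scene. Friction and masses are not known exactly. Their poses are not given: they have to be found in the camera images.
- housing: Blue cast strainer fixed to the bench: square flange 170 mm wide, top 58 mm above the bench, two pipe stubs along its y axis (230 mm over both). Origin: centre of its underside, z up. Four gasket strips (each 2.4 N preload, then 1.2 N/mm) hold the cover above hard seats, one under each screw; the drop to the seats is 2.7 to 5 mm, equal at all four, unknown. Four lugs hold the cover sideways.
- cover: Loose flat aluminium cover plate, 150 mm square, 10 mm thick, about 0.6 kg, with a 64 mm round pad 4 mm high at its centre. Lies on the gasket, its underside 70 mm above the bench at the start. Origin: centre of its underside; z up, x and y as the housing's.
- screw_a: Steel wing screw at the cover's +x, +y corner, 55, 55 mm from the housing's axis, diagonal to screw_c. Origin: on its axis, under its 25 mm collar, at first 0.1 to 0.8 mm above the cover. Wing: 44 mm along x, 12 mm thick in y, 11 to 38 mm above the origin. Turned clockwise from above (yaw falls) it sinks 3 mm per radian; stays where left. Its wing sits on a rubber bush that twists 1 rad per 5 N m.
- screw_b: Steel wing screw at the cover's +x, -y corner, 55, -55 mm from the housing's axis, diagonal to screw_d. Origin: on its axis, under its 25 mm collar, at first 0.1 to 0.8 mm above the cover. Wing: 44 mm along x, 12 mm thick in y, 11 to 38 mm above the origin. Turns like screw_a. Torque to turn: about 0.08 N m slack, 0.15 at 12 N borne on the cover, 0.25 at 24 N, 0.35 at 34 N (within 25 %).
- screw_c: Steel wing screw at the cover's -x, -y corner, -55, -55 mm from the housing's axis, diagonal to screw_a. Origin: on its axis, under its 25 mm collar, at first 0.1 to 0.8 mm above the cover. Wing: 44 mm along x, 12 mm thick in y, 11 to 38 mm above the origin. Turns like screw_a and b. Spring washer under it: once its corner is seated the load climbs about 110 N per radian of wing; before, under some 12 N.
- screw_d: Steel wing screw at the cover's -x, +y corner, -55, 55 mm from the housing's axis, diagonal to screw_b. Origin: on its axis, under its 25 mm collar, at first 0.1 to 0.8 mm above the cover. Wing: 44 mm along x, 12 mm thick in y, 11 to 38 mm above the origin. Turns like screw_a, b and c. Firmly tight: some 25 N on the cover; 40 N is too hard. A tight screw may slacken by some N as its opposite comes down.
- ball_valve: Bystander: loose steel ball valve with a red lever, 76 mm long, 51 mm high; origin under its middle; leave it alone.
- tee: Bystander: loose white plastic pipe tee, 60 mm long, 34 mm high; origin under its middle; leave it alone.
- reducer: Bystander: loose brass stepped reducer standing upright, 40 mm wide, 42 mm high; origin at the centre of its underside; leave it alone.
- coupling: Bystander: loose steel pipe sleeve standing upright, 44 mm wide, 38 mm high; origin at the centre of its underside; leave it alone.
- tape_roll: Bystander: loose flat white roll, 54 mm wide, 16 mm high; origin at the centre of its underside; leave it alone.
- screwdriver: Bystander: loose red screwdriver lying flat, 200 mm long; origin under its middle; leave it alone.
- plug: Bystander: loose black plastic plug with a square top, 42 mm wide, 30 mm high; origin at the centre of its underside; leave it alone.
Things that resemble listed ones, but are neither listed nor needed, are in the scene too. There is more than one size of the cover; the job needs the smallest.

How it is judged:
By the outcome, as a careful person would: the job done as asked, in the order asked, and still so for the second after the job is handed in, with the robot touching nothing.
It also fails if it takes over 72 s, if anything falls off the work surface, if the arm or the gripper's body presses on something with over 40 N, if the wrist force passes 120 N, or if a joint passes its speed limit or range.

## Robot

A 6-joint arm with a two-finger parallel gripper is mounted at the origin on the work surface. World frame = base frame: x ahead of the robot, y to its left, z up, the work surface at z = 0. Lengths are in mm, angles in rad, forces in N, time in s.
With the tool pointing down it reaches from about 275 to 750 mm from the base axis. Payload 10.2 kg.
Tool frame: the origin (TCP) lies midway between the tips of the shut fingers; the grasp point (between the pads) lies 19 mm behind it (ctrl.tcp_to_grasp is the z of the grasp point in the tool frame, in mm); z points along the fingers, y is the direction in which the jaws open and shut (so a half turn about z gives the same grasp; the last joint's range is limited). The gripper opens to 85 mm and grips with 20 to 120 N. Pads are 22 mm wide; open, the fingers measure 114 mm over their backs; the gripper's body (76 mm by 85 mm) begins 54 mm behind the grasp point. The pads swing forward as they close: fully open they stand 13 mm farther back than shut.
Start: joints at [0.946, 0.313, 1.498, -0, 1.331, -0.223], TCP at [205.328, 483.189, 231.294] pointing down, gripper open.
Joint ranges: [-2.94, 2.94], [-0.97, 2.17], [0.19, 2.56], [-1.23, 4.37], [0.02, 3.11], [-2.88, 2.88]. Speed limits (rad/s): [2.39, 2.39, 3.01, 3.14, 3.14, 3.14].

## Interface

Orientations are given as a unit quaternion [w, x, y, z].
In Python, from rig import sensors, capture, order, ctrl gives the robot as it stands. The module is installed in compiled form; this text tells all that it offers.
- The arm moves only by the tool play_rows, never from a script. Its argument "deltas" is a list of rows, each a list of 7 numbers: the shift along the world's x, y, z in units of 40 mm (1.0 is 40 mm), then the turn, a rotation vector about the world's x, y, z in units of 6 degrees (1.0 is 6 degrees), then the opening, from -1 (shut) to 1 (fully open). A call has 1 to 8 rows; each row shifts and turns the commanded pose from where the row before left it; what a row does not reach is not made up. A row lasts 1/12 s, in which the tool goes at most 41.7 mm and 7.16 degrees, less where a joint would pass 70% of its speed; a pose out of reach is approached as far as the arm can. A call is refused whole if a number of a shift passes 1 or a number of a turn 1, either way. A call with a gripper value outside its range is refused whole. The fingers move at their own pace and stop on an object; "squeeze" is the grip in N (left out, the last holds). Time passes only in rows, so rows that do not move let the fingers close. It gives the time, the measured TCP pose, the force and the opening at its end, in the units of the state.
- sensors.sense(): the state, without advancing time (a new reading comes with each control period).
- capture(name): name is "side" or "top" or "wrist"; returns a dict with "pixels" (420x560x3 uint8, red, green, blue), "z_map" (420x560 float32, mm along the optical axis (not along the pixel's ray), 0 where there is no reading), "fx", "fy", "cx", "cy" (pixels), "eye" and "rotation" of the camera in the world; the wrist camera has in their place "tool_from_camera" (4x4, takes a point from camera to tool coordinates, whose origin is the TCP and whose axes are the flange's). Camera axes: x right, y down, z forward; pixel columns grow to the right and rows downward; lengths in mm; the calibration is good to about 2 mm. A picture is of the moment at which its call begins: read the wrist's pose just before it.
- order.finish_job(): hands the job in, once; it reports no verdict.
The state is a dict: "time_s": time; "joints": joint angles; "dq": joint speeds; "tau": joint torques, N m; "eef_pos": TCP position; "ee_rot": TCP orientation; "force": force on the tool from outside, world axes, zero at the start; "wrist_torque": the same for the moment, N m; "grip_width": opening from 0.0 (shut) to 1.0 (fully open).
Only numpy, scipy, OpenCV 4.12 (cv2) and the standard library are available. Lean on these libraries where they do the work, as an engineer would, in place of code of your own. Each camera call takes 0.05 s, during which the arm holds its last target. There are 200 camera calls.

## Working session

There is one attempt and no reset: what is moved stays moved. The work goes in short steps, Python scripts to look and compute and a tool call to move; the robot and the scene stay as the last step left them, time stands still between calls to the robot, and variables do not carry over. Pictures are saved under pics/ and viewed, about 8 in all and at most 12, crops included, and the job is handed in when it is done.

Besides the shell and the picture viewer there is one more tool, called as a command line: name --pt "numbers of a row" for each row, then --argument value for the rest. play_rows: Moves the arm, as the interface text tells. Its arguments: {"type":"object","properties":{"deltas":{"type":"array","items":{"type":"array","items":{"type":"number"}}},"squeeze":{"type":"number"}},"required":["deltas"]}

```bash
mkdir -p pics; cat > h.py <<'E'
import numpy as np, cv2
from rig import sensors, capture, order, ctrl
def world(c):
    z=c["z_map"]; v,u=np.mgrid[:z.shape[0],:z.shape[1]]
    p=np.stack([(u-c["cx"])/c["fx"]*z,(v-c["cy"])/c["fy"]*z,z],-1)
    return p@np.array(c["rotation"]).T+np.array(c["eye"])
E
python3 - <<'E'
from h import *
for n in("top","side"):
    c=capture(n); cv2.imwrite(f"pics/{n}.png",c["pixels"][:,:,::-1]); w=world(c); np.save(n,w); np.save(n+"px",c["pixels"])
    print(n,c["fx"],c["eye"],c["rotation"])
print(sensors.sense(),ctrl.tcp_to_grasp)
E
```

```text
Traceback (most recent call last):
  File "h.py", line 6, in world
    return p@np.array(c["rotation"]).T+np.array(c["eye"])
           ~^~~~~~~~~~~~~~~~~~~~~~~~~~
ValueError: matmul: Input operand 1 has a mismatch in its core dimension 0, with gufunc signature (n?,k),(k,m?)->(n?,m?) (size 4 is different from 3)
```

View pics/top.png

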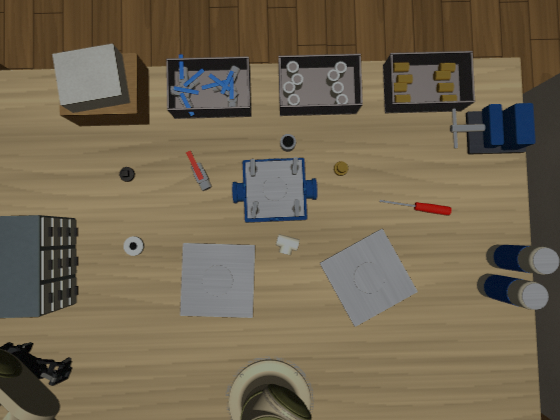

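The top view shows the blue strainer at about (275,190), with four wings at (253,168), (295,166), (255,209) and (297,207) and stubs at the left and right. The rotation is a quaternion, so I'm fixing the helper.

```bash
cat > h.py <<'E'
import numpy as np, cv2
from scipy.spatial.transform import Rotation as R
from rig import sensors, capture, order, ctrl
def rq(q): return R.from_quat(np.roll(q,-1))
def world(c,s=None):
    z=c["z_map"]; v,u=np.mgrid[:z.shape[0],:z.shape[1]]
    p=np.stack([(u-c["cx"])/c["fx"]*z,(v-c["cy"])/c["fy"]*z,z],-1)
    if "eye" in c: return p@rq(c["rotation"]).as_matrix().T+np.array(c["eye"])
    T=np.array(c["tool_from_camera"]); p=p@T[:3,:3].T+T[:3,3]
    return p@rq(s["ee_rot"]).as_matrix().T+np.array(s["eef_pos"])
E
python3 - <<'E'
from h import *
for n in("top","side"):
    c=capture(n); cv2.imwrite(f"pics/{n}1.png",c["pixels"][:,:,::-1]); w=world(c); np.save(n,w); np.save(n+"px",c["pixels"])
    print(n,c["fx"],c["eye"],c["rotation"])
w=np.load("top.npy")
for v,u in[(190,275),(190,290),(168,253),(166,295),(209,255),(207,297),(190,237),(190,311),(280,300)]: print(u,v,w[v,u].round(1))
m=(w[:,:,2]>90)&(w[:,:,2]<125); m[:140]=0;m[240:]=0;m[:,:230]=0;m[:,320:]=0
n,l,st,ce=cv2.connectedComponentsWithStats(m.astype(np.uint8))
for i in range(1,n):
    if st[i,4]>8:
        p=w[l==i]; print(st[i],p.mean(0).round(1),p.min(0).round(1),p.max(0).round(1))
px=np.load("toppx.npy").astype(int); b=(px[:,:,2]>px[:,:,0]+50); b[:,:225]=0;b[:,325:]=0;b[:145]=0;b[235:]=0
b&=w[:,:,2]<75
pp=w[b]; print(b.sum(),pp.min(0),pp.max(0)); f=b&(abs(w[:,:,2]-58)<5)
print(cv2.minAreaRect(w[f][:,:2].astype(np.float32)))
print(sensors.sense(),ctrl.tcp_to_grasp)
E
```

```text
top 448.4903348341401 [ 458.91432096  -24.53906596 1264.25886513] [ 0.01630416 -0.69712876  0.7164702  -0.02039888]
side 510.3119176780269 [ 181.60002352 -743.32293594 1080.55634688] [-0.32398587  0.91893007 -0.21112273  0.07763936]
275 190 [574.  -30.6  86.7]
290 190 [573.4 -70.3  81.4]
253 168 [629.7  24.7 114.6]
295 166 [631.  -83.4 121.2]
255 209 [523.4  22.  120. ]
297 207 [525.6 -85.5 119.1]
237 190 [579.3  71.6  60. ]
311 190 [ 574.3 -128.1   56. ]
300 280 [327.9 -94.    3.1]
[292 157   6  18  89] [632.9 -82.9 115.6] [612.2 -89.6  91.9] [655.3 -75.6 123.5]
[250 159   6  18  89] [630.8  25.6 114.6] [610.4  19.7  94.1] [652.8  33.4 124.7]
[293 199   7  18  90] [524.1 -85.1 117.2] [502.7 -91.3  91. ] [546.4 -76.4 122.9]
[251 201   8  18  90] [522.   24.  115.7] [500.7  14.7  91. ] [544.2  33.7 123.1]
772 [ 494.30962357 -141.67868097   40.1324568 ] [663.10236833  83.57274088  74.89830541]
((578.68701171875, -28.98712921142578), (167.27841186523438, 225.16012573242188), 0.9554173350334167)
{'time_s': 0.15, 'joints': array([ 9.45628447e-01,  3.13322428e-01,  1.49819384e+00,  1.41128091e-05,
        1.33102755e+00, -2.23400728e-01]), 'dq': array([ 0.00067394, -0.00073611, -0.00382625, -0.00014323,  0.00069341,
        0.00184593]), 'tau': array([ 2.03562333e-03, -4.12367356e+01, -2.59795332e+01, -8.20574814e-05,
        3.23462686e-03,  2.42615783e-05]), 'eef_pos': array([205.20223236, 483.04621624, 230.89193281]), 'ee_rot': array([-2.02028067e-04,  1.99536839e-01,  9.79890210e-01, -4.30591986e-04]), 'force': array([-0.12914925,  0.89718236, -0.48338172]), 'wrist_torque': array([3.52034843e-02, 2.30576884e-02, 4.37826475e-05]), 'grip_width': 1.0019912014703583} -18.700000000000003
```

View pics/side1.png

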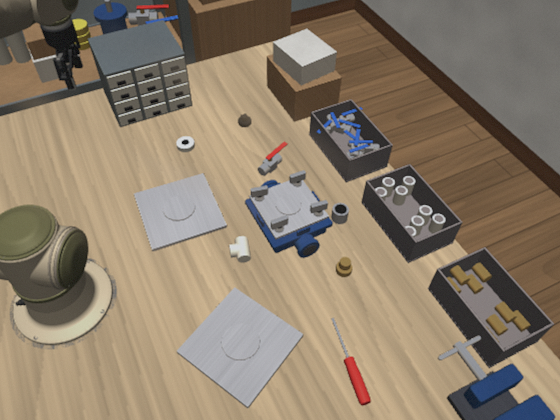

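play_rows --pt "0.58 -0.8 0 0 0 0.25 0" --pt "0.58 -0.8 0 0 0 0.25 0" --pt "0.58 -0.8 0 0 0 0.25 0" --pt "0.58 -0.8 0 0 0 0.25 0" --pt "0.58 -0.8 0 0 0 0.25 0" --pt "0.58 -0.8 0 0 0 0.25 0" --pt "0.58 -0.8 0 0 0 0.25 0" --pt "0.58 -0.8 0 0 0 0.25 0" --squeeze 60

```text
time_s: 0.82
eef_pos: [391.6, 225.4, 231.3]
ee_rot: [-0.0, 0.095, 0.995, 0.0]
force: [0.2, 1.5, -0.5]
grip_width: 0.501
```

play_rows --pt "0.58 -0.8 0 0 0 0.25 -0.2" --pt "0.58 -0.8 0 0 0 0.25 -0.2" --pt "0.58 -0.8 0 0 0 0.25 -0.2" --pt "0.58 -0.8 0 0 0 0.25 -0.2" --pt "0.58 -0.8 0 0 0 0.25 -0.2" --pt "0.58 -0.8 0 0 0 0.25 -0.2" --pt "0.58 -0.8 0 0 0 0.25 -0.2" --pt "0 0 0 0 0 0.25 -0.2"

```text
time_s: 1.48
eef_pos: [555.8, -2.1, 230.2]
ee_rot: [-0.0, -0.007, 1.0, -0.001]
force: [0.4, -0.1, -0.3]
grip_width: 0.402
```

```bash
cat >> h.py <<'E'
def ang(s):
    y=rq(s["ee_rot"]).as_matrix()[:,1]; return np.degrees(np.arctan2(y[1],y[0]))
def st():
    s=sensors.sense(); print("t%.2f"%s["time_s"],"pos",s["eef_pos"].round(1),"jawang %.2f"%ang(s),"z-axis",rq(s["ee_rot"]).as_matrix()[:,2].round(3),"F",s["force"].round(1),"M",s["wrist_torque"].round(3),"w %.3f"%s["grip_width"],"q",s["joints"].round(2)); return s
E
python3 - <<'E'
from h import *
s=st(); c=capture("wrist"); cv2.imwrite("pics/w1.png",c["pixels"][:,:,::-1]); w=world(c,s); np.save("w1",w); print(c["fx"],c["tool_from_camera"])
m=((w[:,:,2]>100)&(w[:,:,2]<130)&(c["z_map"]>0)).astype(np.uint8)
n,l,stt,ce=cv2.connectedComponentsWithStats(m)
for i in range(1,n):
    if stt[i,4]>100:
        p=w[l==i]; print(stt[i],p.mean(0).round(1),np.median(p[:,2]),cv2.minAreaRect(p[:,:2].astype(np.float32)))
E
```

```text
t1.48 pos [555.8  -2.1 230.2] jawang 90.77 z-axis [-0.    -0.001 -1.   ] F [ 0.4 -0.1 -0.3] M [ 0.031 -0.031  0.054] w 0.402 q [-0.21  0.38  1.4  -0.    1.36 -1.8 ]
309.09464369541564 [[-1.30170010e-04 -9.52674280e-01 -3.03992928e-01  7.74808799e+01]
 [ 9.99998930e-01  3.19020040e-04 -1.42796762e-03 -2.97876312e-01]
 [ 1.45736786e-03 -3.03992788e-01  9.52673218e-01 -1.41493541e+02]
 [ 0.00000000e+00  0.00000000e+00  0.00000000e+00  1.00000000e+00]]
[175 140  22  54 994] [523.4 -84.2 114.7] 116.95563079757588 ((524.698974609375, -86.09272003173828), (12.450727462768555, 43.62497329711914), 88.8759994506836)
[302 140  26  54 829] [521.8  23.  115.4] 116.46899542525482 ((523.0623168945312, 23.678062438964844), (12.284360885620117, 43.872337341308594), 77.78665924072266)
[303 255  14  50 571] [629.7  23.9 114.9] 116.99184126258159 ((632.3145751953125, 24.56729507446289), (43.48615264892578, 11.862624168395996), 0.6549311280250549)
[188 256  19  49 687] [630.4 -82.7 114.4] 116.64114702605623 ((634.3580932617188, -84.32495880126953), (12.220111846923828, 44.08794021606445), 83.22478485107422)
```

View pics/w1.png

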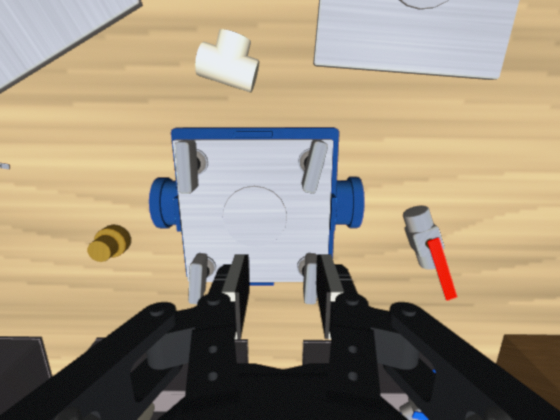

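The wrist view shows wings c (187,166), d (315,167), a (311,280) and b (197,280). Their yaws differ slightly, so I'm refining on the top faces only.

```bash
cat >> h.py <<'E'
def wings(save=None):
    s=st(); c=capture("wrist"); w=world(c,s)
    if save: cv2.imwrite(save,c["pixels"][:,:,::-1])
    z=w[:,:,2]; m=((z>112)&(z<126)&(c["z_map"]>0)).astype(np.uint8)
    n,l,q,ce=cv2.connectedComponentsWithStats(m)
    for i in range(1,n):
        if q[i,4]>60:
            p=w[l==i]; zt=np.median(p[:,2]); p=p[p[:,2]>zt-4]
            b=cv2.boxPoints(cv2.minAreaRect(p[:,:2].astype(np.float32))); e=[b[1]-b[0],b[2]-b[1]]
            e=sorted(e,key=np.linalg.norm); a=np.degrees(np.arctan2(e[1][1],e[1][0])); a=(a+90)%180-90
            d=p[:,:2]-p[:,:2].mean(0); ev=np.linalg.svd(d,full_matrices=False)[2][0]; a2=(np.degrees(np.arctan2(ev[1],ev[0]))+90)%180-90
            print(len(p),"c",b.mean(0).round(1),"ztop %.1f"%zt,"size",[round(float(np.linalg.norm(k)),1) for k in e],"yaw %.1f %.1f"%(a,a2))
    return w,c
E
python3 - <<'E'
from h import *
w,c=wings()
px=c["pixels"].astype(int); f=(px[:,:,2]>px[:,:,0]+40)&(abs(w[:,:,2]-58)<6)&(abs(w[:,:,0]-577)<100)&(abs(w[:,:,1]+30)<100)
print(f.sum(),cv2.minAreaRect(w[f][:,:2].astype(np.float32)))
E
```

```text
t1.53 pos [5.543e+02 4.000e-01 2.302e+02] jawang 90.92 z-axis [-0.001 -0.    -1.   ] F [-0.8  0.8 -0.4] M [ 0.022  0.046 -0.019] w 0.400 q [-0.21  0.38  1.41 -0.    1.36 -1.8 ]
752 c [524.6 -86.3] ztop 117.3 size [12.7, 43.1] yaw -0.8 -0.6
737 c [523.2  23.6] ztop 116.6 size [12.1, 44.1] yaw -12.2 -12.0
533 c [634.4 -84.5] ztop 117.1 size [12.5, 43.8] yaw -6.9 -6.6
528 c [632.4  25.4] ztop 117.2 size [12.1, 43.6] yaw -2.1 -1.7
2469 ((546.6093139648438, -23.440109252929688), (199.10545349121094, 130.7104034423828), 78.87947845458984)
```

play_rows --pt "0.49 0.15 -0.59 0 0 -0.12 -0.2" --pt "0.49 0.15 -0.59 0 0 -0.12 -0.2" --pt "0.49 0.15 -0.59 0 0 -0.12 -0.2" --pt "0.49 0.15 -0.59 0 0 -0.12 -0.2" --pt "0 0 0 0 0 0 -0.2" --pt "0 0 0 0 0 0 -0.2" --pt "0 0 0 0 0 0 -0.2" --pt "0 0 0 0 0 0 -0.2"

```text
time_s: 2.25
eef_pos: [631.7, 27.4, 138.8]
ee_rot: [0.001, 0.016, 1.0, -0.0]
force: [0.6, -0.0, 0.1]
grip_width: 0.399
```

```bash
python3 - <<'E'
from h import *
wings("pics/w2.png")
st()
E
```

```text
t2.25 pos [631.7  27.4 138.8] jawang 88.11 z-axis [ 0.002 -0.    -1.   ] F [ 0.6 -0.   0.1] M [-0.047 -0.022  0.01 ] w 0.399 q [-0.14  0.62  1.27 -0.    1.24 -1.68]
2300 c [524.6  23.5] ztop 116.6 size [12.1, 41.2] yaw -12.1 -12.5
2766 c [524.7 -85.3] ztop 117.1 size [13.6, 44.1] yaw -0.4 -1.0
1394 c [632.6  25.4] ztop 117.2 size [11.8, 44.1] yaw -1.4 -1.3
1512 c [634.3 -83.8] ztop 117.0 size [12.7, 43.6] yaw -6.8 -6.5
t2.30 pos [631.7  27.2 138.8] jawang 88.10 z-axis [ 0.003 -0.    -1.   ] F [-0.3  0.2  0.1] M [-0.036  0.015 -0.   ] w 0.399 q [-0.14  0.62  1.27 -0.    1.24 -1.68]
```

View pics/w2.png

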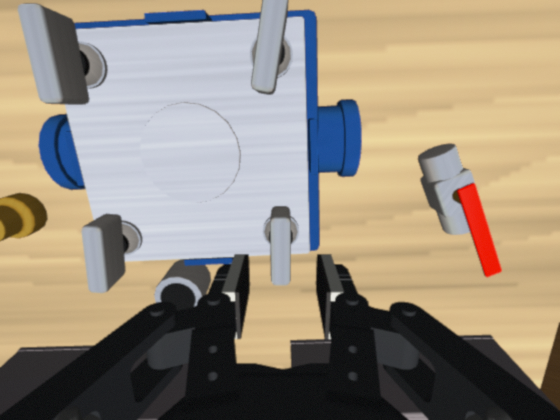

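The wing is centred at (281,245), midway between the finger tips. Lowering and gripping.

play_rows --pt "0.012 -0.022 -0.55 0 0 0.04 -0.2" --pt "0.012 -0.022 -0.55 0 0 0.04 -0.2" --pt "0 0 0 0 0 0 -0.2" --pt "0 0 0 0 0 0 -1" --pt "0 0 0 0 0 0 -1" --pt "0 0 0 0 0 0 -1" --pt "0 0 0 0 0 0 -1"

```text
time_s: 2.88
eef_pos: [633.3, 25.8, 94.9]
ee_rot: [0.001, 0.012, 1.0, 0.0]
force: [-3.1, 3.0, 7.3]
grip_width: 0.13
```

```bash
python3 -c "
from h import *
st()"
```

```text
t2.88 pos [633.3  25.8  94.9] jawang 88.58 z-axis [ 0.003  0.    -1.   ] F [-3.1  3.   7.3] M [ 0.419  0.335 -0.06 ] w 0.130 q [-0.14  0.67  1.31  0.    1.16 -1.69]
```

play_rows --pt "0 0 -0.008 0 0 -1 -1" --pt "0 0 -0.008 0 0 -1 -1" --pt "0 0 -0.008 0 0 -1 -1" --pt "0 0 -0.008 0 0 -1 -1"

```text
time_s: 3.22
eef_pos: [633.2, 25.6, 93.7]
ee_rot: [0.001, 0.222, 0.975, 0.0]
force: [-3.6, 2.8, 8.7]
grip_width: 0.126
```

```bash
python3 -c "
from h import *
st()"
```

```text
t3.22 pos [633.2  25.6  93.7] jawang 64.31 z-axis [ 0.002 -0.    -1.   ] F [-3.6  2.8  8.7] M [0.323 0.642 0.092] w 0.126 q [-0.14  0.67  1.31  0.    1.16 -1.27]
```

play_rows --pt "0 0 -0.008 0 0 -1 -1" --pt "0 0 -0.008 0 0 -1 -1" --pt "0 0 -0.008 0 0 -1 -1" --pt "0 0 -0.004 0 0 -0.6 -1" --pt "0 0 0 0 0 0 -1"

```text
time_s: 3.63
eef_pos: [633.1, 25.5, 92.6]
ee_rot: [0.001, 0.4, 0.916, 0.0]
force: [-3.4, 1.6, 8.6]
grip_width: 0.126
```

```bash
python3 -c "
from h import *
st()"
```

```text
t3.63 pos [633.1  25.5  92.6] jawang 42.80 z-axis [ 0.002 -0.    -1.   ] F [-3.4  1.6  8.6] M [0.257 0.75  0.112] w 0.126 q [-0.14  0.68  1.31 -0.    1.15 -0.89]
```

play_rows --pt "0 0 0 0 0 0 -0.2" --pt "0 0 0 0 0 0 -0.2" --pt "0 0 0.2 0 0 0 -0.2" --pt "0 0 0.9 0 0 0 -0.2" --pt "-0.339 -0.348 0 0 0 0.966 -0.2" --pt "-0.339 -0.348 0 0 0 0.966 -0.2" --pt "-0.339 -0.348 0 0 0 0.966 -0.2" --pt "-0.339 -0.348 0 0 0 0.966 -0.2"

```text
time_s: 4.3
eef_pos: [577.9, -31.0, 135.2]
ee_rot: [0.0, 0.204, 0.979, -0.0]
force: [-0.5, 0.2, 0.9]
grip_width: 0.402
```

play_rows --pt "-0.339 -0.348 0 0 0 0.966 -0.2" --pt "-0.339 -0.348 0 0 0 0.966 -0.2" --pt "-0.339 -0.348 0 0 0 0.966 -0.2" --pt "-0.339 -0.348 0 0 0 0.966 -0.2" --pt "0 0 0 0 0 0 -0.2" --pt "0 0 0 0 0 0 -0.2"

```text
time_s: 4.8
eef_pos: [524.3, -86.5, 135.2]
ee_rot: [0.0, 0.007, 1.0, -0.0]
force: [-0.0, 0.8, 0.8]
grip_width: 0.398
```

```bash
python3 -c "
from h import *
wings();st()"
```

```text
t4.80 pos [524.3 -86.5 135.2] jawang 89.18 z-axis [ 0.001 -0.    -1.   ] F [-0.   0.8  0.8] M [-0.012 -0.019 -0.057] w 0.398 q [-0.38  0.42  1.61  0.    1.11 -1.94]
1657 c [522.6  23.2] ztop 116.4 size [13.1, 43.5] yaw -11.4 -12.4
1443 c [524.5 -86. ] ztop 117.3 size [11.7, 44.1] yaw -1.3 -1.0
t4.85 pos [524.6 -86.  135.1] jawang 89.21 z-axis [ 0.001 -0.    -1.   ] F [-0.3 -0.5 -0.6] M [ 0.024 -0.03   0.043] w 0.402 q [-0.38  0.42  1.61  0.    1.11 -1.94]
```

play_rows --pt "0 0 -0.5 0 0 0 -0.2" --pt "0 0 -0.5 0 0 0 -0.2" --pt "0 0 0 0 0 0 -0.2" --pt "0 0 0 0 0 0 -1" --pt "0 0 0 0 0 0 -1" --pt "0 0 0 0 0 0 -1"

```text
time_s: 5.35
eef_pos: [525.0, -85.8, 95.7]
ee_rot: [0.001, 0.006, 1.0, -0.0]
force: [0.5, 1.7, -0.1]
grip_width: 0.125
```

play_rows --pt "0 0 -0.008 0 0 -1 -1" --pt "0 0 -0.008 0 0 -1 -1" --pt "0 0 -0.008 0 0 -1 -1" --pt "0 0 -0.008 0 0 -1 -1" --pt "0 0 -0.008 0 0 -1 -1" --pt "0 0 -0.008 0 0 -1 -1" --pt "0 0 -0.008 0 0 -1 -1" --pt "0 0 -0.005 0 0 -0.6 -1"

```text
time_s: 6.02
eef_pos: [524.9, -86.0, 93.4]
ee_rot: [0.001, 0.395, 0.919, 0.0]
force: [-0.6, 0.7, 2.4]
grip_width: 0.123
```

play_rows --pt "0 0 0 0 0 0 -1"

```text
time_s: 6.1
eef_pos: [524.9, -86.0, 93.3]
ee_rot: [0.001, 0.394, 0.919, 0.0]
force: [0.1, 1.0, 3.2]
grip_width: 0.129
```

```bash
python3 -c "
from h import *
st()"
```

```text
t6.10 pos [524.9 -86.   93.3] jawang 43.63 z-axis [ 0.002 -0.001 -1.   ] F [0.1 1.  3.2] M [0.1   0.136 0.11 ] w 0.129 q [-0.38  0.48  1.65 -0.    1.01 -1.14]
```

play_rows --pt "0 0 0 0 0 0 -0.2" --pt "0 0 0 0 0 0 -0.2" --pt "0 0 0.2 0 0 0 -0.2" --pt "0 0 0.9 0 0 0 -0.2" --pt "0.343 0.005 0 0 0 0.827 -0.2" --pt "0.343 0.005 0 0 0 0.827 -0.2" --pt "0.343 0.005 0 0 0 0.827 -0.2" --pt "0.343 0.005 0 0 0 0.827 -0.2"

```text
time_s: 6.77
eef_pos: [579.8, -85.2, 136.9]
ee_rot: [0.0, 0.226, 0.974, -0.0]
force: [-0.1, 0.7, 0.7]
grip_width: 0.401
```

play_rows --pt "0.343 0.005 0 0 0 0.827 -0.2" --pt "0.343 0.005 0 0 0 0.827 -0.2" --pt "0.343 0.005 0 0 0 0.827 -0.2" --pt "0.343 0.005 0 0 0 0.827 -0.2" --pt "0 0 0 0 0 0 -0.2" --pt "0 0 0 0 0 0 -0.2"

```text
time_s: 7.27
eef_pos: [633.9, -84.3, 136.1]
ee_rot: [-0.0, 0.058, 0.998, -0.0]
force: [0.6, -0.6, 0.6]
grip_width: 0.4
```

```bash
python3 -c "
from h import *
wings();st()"
```

```text
t7.27 pos [633.9 -84.3 136.1] jawang 83.36 z-axis [-0. -0. -1.] F [ 0.6 -0.6  0.6] M [0.028 0.028 0.01 ] w 0.400 q [-0.32  0.64  1.24 -0.    1.25 -1.77]
2469 c [525.  -86.2] ztop 115.0 size [12.3, 43.9] yaw -45.4 -45.9
1690 c [532.4  21.2] ztop 116.3 size [12.5, 25.5] yaw -12.1 -11.8
1552 c [633.1  25.1] ztop 114.8 size [12.9, 43.6] yaw -46.8 -46.1
1442 c [634.4 -84.6] ztop 117.0 size [12.0, 43.7] yaw -6.3 -6.7
t7.32 pos [633.5 -84.3 136.2] jawang 83.34 z-axis [-0.  0. -1.] F [0.3 0.2 0.5] M [ 0.037 -0.034 -0.021] w 0.401 q [-0.32  0.64  1.25 -0.    1.25 -1.77]
```

play_rows --pt "0.01 -0.003 -0.51 0 0 0 -0.2" --pt "0.01 -0.003 -0.51 0 0 0 -0.2" --pt "0 0 0 0 0 0 -0.2" --pt "0 0 0 0 0 0 -1" --pt "0 0 0 0 0 0 -1" --pt "0 0 0 0 0 0 -1"

```text
time_s: 7.82
eef_pos: [635.0, -84.3, 96.8]
ee_rot: [0.001, 0.057, 0.998, 0.0]
force: [-1.5, 3.2, 1.5]
grip_width: 0.13
```

play_rows --pt "0 0 -0.008 0 0 -1 -1" --pt "0 0 -0.008 0 0 -1 -1" --pt "0 0 -0.008 0 0 -1 -1" --pt "0 0 -0.008 0 0 -1 -1" --pt "0 0 -0.008 0 0 -1 -1" --pt "0 0 -0.008 0 0 -1 -1" --pt "0 0 -0.008 0 0 -1 -1" --pt "0 0 -0.005 0 0 -0.6 -1"

```text
time_s: 8.48
eef_pos: [634.8, -84.5, 94.5]
ee_rot: [0.0, 0.442, 0.897, -0.0]
force: [-3.4, 3.0, 6.3]
grip_width: 0.125
```

play_rows --pt "0 0 0 0 0 0 -1"

```text
time_s: 8.57
eef_pos: [634.8, -84.5, 94.5]
ee_rot: [0.0, 0.441, 0.898, 0.0]
force: [-4.8, 2.0, 6.3]
grip_width: 0.123
```

```bash
python3 -c "
from h import *
st()"
```

```text
t8.57 pos [634.8 -84.5  94.5] jawang 37.70 z-axis [ 0.001 -0.    -1.   ] F [-4.8  2.   6.3] M [0.298 0.829 0.037] w 0.123 q [-0.31  0.69  1.28 -0.    1.17 -0.97]
```

play_rows --pt "0 0 0 0 0 0 -0.2" --pt "0 0 0 0 0 0 -0.2" --pt "0 0 0.2 0 0 0 -0.2" --pt "0 0 0.9 0 0 0 -0.2" --pt "-0.348 0.337 0 0 0 0.84 -0.2" --pt "-0.348 0.337 0 0 0 0.84 -0.2" --pt "-0.348 0.337 0 0 0 0.84 -0.2" --pt "-0.348 0.337 0 0 0 0.84 -0.2"

```text
time_s: 9.23
eef_pos: [578.7, -30.3, 137.7]
ee_rot: [0.001, 0.273, 0.962, -0.0]
force: [0.4, 0.4, 1.2]
grip_width: 0.398
```

play_rows --pt "-0.348 0.337 0 0 0 0.84 -0.2" --pt "-0.348 0.337 0 0 0 0.84 -0.2" --pt "-0.348 0.337 0 0 0 0.84 -0.2" --pt "-0.348 0.337 0 0 0 0.84 -0.2" --pt "0 0 0 0 0 0 -0.2" --pt "0 0 0 0 0 0 -0.2"

```text
time_s: 9.73
eef_pos: [523.6, 23.4, 137.7]
ee_rot: [0.001, 0.103, 0.995, -0.0]
force: [0.3, -0.4, -0.6]
grip_width: 0.399
```

```bash
python3 -c "
from h import *
wings();st()"
```

```text
t9.73 pos [523.6  23.4 137.7] jawang 78.16 z-axis [ 0.002 -0.    -1.   ] F [ 0.3 -0.4 -0.6] M [ 0.006 -0.005 -0.008] w 0.399 q [-0.18  0.4   1.63 -0.    1.11 -1.54]
1391 c [522.6  24.1] ztop 116.7 size [11.6, 43.7] yaw -12.3 -12.2
1251 c [524.7 -85.9] ztop 115.1 size [12.2, 45.0] yaw -45.2 -45.4
169 c [626.5 -82.9] ztop 114.2 size [4.3, 33.2] yaw -58.7 -55.0
t9.78 pos [524.1  23.  137.6] jawang 78.10 z-axis [ 0.002 -0.    -1.   ] F [ 0.5 -0.7  0.2] M [ 0.022 -0.003  0.058] w 0.399 q [-0.18  0.4   1.63 -0.    1.11 -1.54]
```

play_rows --pt "-0.015 0.008 -0.53 0 0 -0.02 -0.2" --pt "-0.015 0.008 -0.53 0 0 0 -0.2" --pt "0 0 0 0 0 0 -0.2" --pt "0 0 0 0 0 0 -1" --pt "0 0 0 0 0 0 -1" --pt "0 0 0 0 0 0 -1"

```text
time_s: 10.28
eef_pos: [523.2, 23.9, 95.7]
ee_rot: [0.001, 0.104, 0.995, 0.0]
force: [2.5, 1.9, -0.9]
grip_width: 0.122
```

play_rows --pt "0 0 -0.008 0 0 -1 -1" --pt "0 0 -0.008 0 0 -1 -1" --pt "0 0 -0.008 0 0 -1 -1" --pt "0 0 -0.008 0 0 -1 -1" --pt "0 0 -0.008 0 0 -1 -1" --pt "0 0 -0.008 0 0 -1 -1" --pt "0 0 -0.008 0 0 -1 -1" --pt "0 0 -0.005 0 0 -0.6 -1"

```text
time_s: 10.95
eef_pos: [522.9, 23.8, 93.4]
ee_rot: [0.001, 0.484, 0.875, 0.0]
force: [-1.0, 1.5, 2.6]
grip_width: 0.124
```

play_rows --pt "0 0 0 0 0 0 -1"

```text
time_s: 11.03
eef_pos: [523.0, 23.8, 93.3]
ee_rot: [0.001, 0.482, 0.876, 0.0]
force: [-0.2, 1.9, 4.1]
grip_width: 0.128
```

```bash
python3 -c "
from h import *
st()"
```

```text
t11.03 pos [523.   23.8  93.3] jawang 32.32 z-axis [ 0.002 -0.    -1.   ] F [-0.2  1.9  4.1] M [0.174 0.177 0.06 ] w 0.128 q [-0.18  0.46  1.68 -0.    1.   -0.74]
```

play_rows --pt "0 0 0 0 0 0 -0.2" --pt "0 0 0 0 0 0 -0.2" --pt "0 0 0.2 0 0 0 -0.2" --pt "0 0 0.9 0 0 0 -0.2" --pt "0.344 0.005 0 0 0 0.22 -0.2" --pt "0.344 0.005 0 0 0 0.22 -0.2" --pt "0.344 0.005 0 0 0 0.22 -0.2" --pt "0.344 0.005 0 0 0 0.22 -0.2"

```text
time_s: 11.7
eef_pos: [578.0, 24.6, 136.8]
ee_rot: [0.0, 0.44, 0.898, 0.0]
force: [-0.8, -0.4, 0.9]
grip_width: 0.402
```

play_rows --pt "0.344 0.005 0 0 0 0.22 -0.2" --pt "0.344 0.005 0 0 0 0.22 -0.2" --pt "0.344 0.005 0 0 0 0.22 -0.2" --pt "0.344 0.005 0 0 0 0.22 -0.2" --pt "0 0 0 0 0 0 -0.2" --pt "0 0 0 0 0 0 -0.2"

```text
time_s: 12.2
eef_pos: [632.2, 25.5, 136.1]
ee_rot: [-0.0, 0.399, 0.917, -0.0]
force: [0.9, -0.6, 0.7]
grip_width: 0.403
```

```bash
python3 -c "
from h import *
wings();st()"
```

```text
t12.20 pos [632.2  25.5 136.1] jawang 43.01 z-axis [-0. -0. -1.] F [ 0.9 -0.6  0.7] M [ 0.048  0.033 -0.03 ] w 0.403 q [-0.14  0.63  1.27 -0.    1.24 -0.9 ]
2013 c [523.7  24.1] ztop 114.4 size [12.2, 43.8] yaw -56.8 -56.3
1375 c [632.8  25.8] ztop 115.0 size [11.9, 43.9] yaw -46.3 -46.3
1509 c [525.1 -85.5] ztop 115.0 size [13.2, 44.0] yaw -45.3 -45.2
194 c [646.9 -93.7] ztop 114.8 size [9.0, 19.8] yaw -84.5 -73.5
t12.25 pos [631.8  25.5 136.1] jawang 43.00 z-axis [-0.001 -0.    -1.   ] F [0.5 0.2 0.3] M [-0.038  0.024  0.002] w 0.402 q [-0.14  0.63  1.27 -0.    1.24 -0.89]
```

play_rows --pt "0.012 0 -0.54 0 0 0.06 -0.2" --pt "0.012 0 -0.54 0 0 0.06 -0.2" --pt "0 0 0 0 0 0 -0.2" --pt "0 0 0 0 0 0 -1" --pt "0 0 0 0 0 0 -1" --pt "0 0 0 0 0 0 -1"

```text
time_s: 12.75
eef_pos: [633.5, 25.4, 94.4]
ee_rot: [0.001, 0.393, 0.92, 0.0]
force: [-1.8, -0.3, 0.9]
grip_width: 0.127
```

```bash
cat >> h.py <<'E'
def meas(n=4):
    v=[]
    for i in range(n):
        s=sensors.sense(); v.append(np.r_[s["wrist_torque"],s["force"]]); capture("side")
    v=np.array(v); print("Mz",v[:,2].round(3),"mean %.3f"%v[:,2].mean(),"F",v[:,3:].mean(0).round(1),end=" "); print("t%.2f jaw %.2f pos"%(s["time_s"],ang(s)),s["eef_pos"].round(1))
E
python3 -c "
from h import *
meas(3)"
```

```text
Mz [ 0.028  0.012 -0.014] mean 0.009 F [-2.2 -0.2  3.3] t12.85 jaw 43.72 pos [633.5  25.4  94.3]
```

play_rows --pt "0 0 -0.008 0 0 -1 -1" --pt "0 0 -0.008 0 0 -1 -1" --pt "0 0 -0.008 0 0 -1 -1" --pt "0 0 0 0 0 0 -1"

```text
time_s: 13.23
eef_pos: [633.4, 25.3, 93.5]
ee_rot: [0.001, 0.534, 0.845, -0.0]
force: [-4.7, -1.0, 7.6]
grip_width: 0.127
```

```bash
python3 -c "
from h import *
meas(4)"
```

```text
Mz [0.033 0.068 0.073 0.094] mean 0.067 F [-5.  -0.9  8.7] t13.38 jaw 25.73 pos [633.4  25.3  93.5]
```

play_rows --pt "0 0 -0.01 0 0 -1 -1" --pt "0 0 -0.01 0 0 -1 -1" --pt "0 0 0 0 0 0 -1"

```text
time_s: 13.68
eef_pos: [633.3, 25.2, 92.9]
ee_rot: [0.001, 0.62, 0.785, -0.0]
force: [-5.7, -0.8, 9.9]
grip_width: 0.123
```

```bash
python3 -c "
from h import *
meas(4)"
```

```text
Mz [0.108 0.004 0.011 0.052] mean 0.044 F [-6.3 -1.6 10.2] t13.83 jaw 13.73 pos [633.2  25.2  92.8]
```

play_rows --pt "0 0 0 0 0 0 -0.2" --pt "0 0 0 0 0 0 -0.2" --pt "0 0 0.2 0 0 0 -0.2" --pt "0 0 0.9 0 0 0 -0.2" --pt "-0.339 -0.348 0 0 0 0.644 -0.2" --pt "-0.339 -0.348 0 0 0 0.644 -0.2" --pt "-0.339 -0.348 0 0 0 0.644 -0.2" --pt "-0.339 -0.348 0 0 0 0.644 -0.2"

```text
time_s: 14.55
eef_pos: [578.6, -30.7, 135.7]
ee_rot: [0.0, 0.505, 0.863, 0.0]
force: [-0.1, -0.6, -0.1]
grip_width: 0.398
```

play_rows --pt "-0.339 -0.348 0 0 0 0.644 -0.2" --pt "-0.339 -0.348 0 0 0 0.644 -0.2" --pt "-0.339 -0.348 0 0 0 0.644 -0.2" --pt "-0.339 -0.348 0 0 0 0.644 -0.2" --pt "0 0 0 0 0 0 -0.2" --pt "0 0 0 0 0 0 -0.2"

```text
time_s: 15.05
eef_pos: [524.9, -86.3, 135.7]
ee_rot: [0.001, 0.387, 0.922, 0.0]
force: [-0.4, -0.2, 1.0]
grip_width: 0.398
```

```bash
python3 -c "
from h import *
wings();st()"
```

```text
t15.05 pos [524.9 -86.3 135.7] jawang 44.50 z-axis [ 0.001 -0.    -1.   ] F [-0.4 -0.2  1. ] M [-0.016 -0.018 -0.084] w 0.398 q [-0.38  0.42  1.61  0.    1.11 -1.16]
2052 c [522.8  23.4] ztop 114.3 size [12.2, 43.7] yaw -57.0 -56.6
1394 c [524.7 -85.8] ztop 115.1 size [11.7, 43.9] yaw -46.1 -45.9
875 c [633.7  20.5] ztop 113.5 size [12.7, 34.0] yaw -74.3 -70.5
t15.10 pos [525.2 -85.8 135.6] jawang 44.53 z-axis [ 0.001 -0.    -1.   ] F [0.1 0.5 0.1] M [-0.006  0.033  0.016] w 0.397 q [-0.38  0.42  1.61  0.    1.11 -1.16]
```

play_rows --pt "0 0 -0.53 0 0 0 -0.2" --pt "0 0 -0.53 0 0 0 -0.2" --pt "0 0 0 0 0 0 -0.2" --pt "0 0 0 0 0 0 -1" --pt "0 0 0 0 0 0 -1" --pt "0 0 0 0 0 0 -1"

```text
time_s: 15.6
eef_pos: [525.2, -86.0, 93.8]
ee_rot: [0.001, 0.386, 0.923, -0.0]
force: [-2.0, -1.4, 0.4]
grip_width: 0.124
```

play_rows --pt "0 0 -0.008 0 0 -1 -1" --pt "0 0 -0.008 0 0 -1 -1" --pt "0 0 -0.008 0 0 -1 -1" --pt "0 0 0 0 0 0 -1"

```text
time_s: 15.93
eef_pos: [525.1, -86.1, 92.9]
ee_rot: [0.001, 0.527, 0.85, -0.0]
force: [-4.4, -1.6, 3.6]
grip_width: 0.127
```

```bash
python3 -c "
from h import *
meas(4)"
```

```text
Mz [0.029 0.054 0.057 0.04 ] mean 0.045 F [-3.9 -1.5  5.5] t16.08 jaw 26.85 pos [525.1 -86.1  92.8]
```

Not seated. Another 12°, then on to b and 18° there.

play_rows --pt "0 0 -0.008 0 0 -1 -1" --pt "0 0 -0.008 0 0 -1 -1" --pt "0 0 0 0 0 0 -1"

```text
time_s: 16.38
eef_pos: [525.0, -86.2, 92.2]
ee_rot: [0.001, 0.612, 0.791, -0.0]
force: [-5.6, -2.4, 7.8]
grip_width: 0.124
```

```bash
python3 -c "
from h import *
meas(4)"
```

```text
Mz [0.038 0.091 0.032 0.076] mean 0.059 F [-5.3 -2.1  7.9] t16.53 jaw 14.85 pos [525.  -86.2  92.2]
```

play_rows --pt "0 0 0 0 0 0 -0.2" --pt "0 0 0 0 0 0 -0.2" --pt "0 0 0.2 0 0 0 -0.2" --pt "0 0 0.9 0 0 0 -0.2" --pt "0.343 0.004 0 0 0 0.483 -0.2" --pt "0.343 0.004 0 0 0 0.483 -0.2" --pt "0.343 0.004 0 0 0 0.483 -0.2" --pt "0.343 0.004 0 0 0 0.483 -0.2"

```text
time_s: 17.25
eef_pos: [580.5, -85.1, 135.9]
ee_rot: [0.0, 0.527, 0.85, 0.0]
force: [-0.2, 0.9, 0.2]
grip_width: 0.402
```

play_rows --pt "0.343 0.004 0 0 0 0.483 -0.2" --pt "0.343 0.004 0 0 0 0.483 -0.2" --pt "0.343 0.004 0 0 0 0.483 -0.2" --pt "0.343 0.004 0 0 0 0.483 -0.2" --pt "0 0 0 0 0 0 -0.2" --pt "0 0 0 0 0 0 -0.2"

```text
time_s: 17.75
eef_pos: [634.5, -84.4, 135.1]
ee_rot: [-0.0, 0.44, 0.898, 0.0]
force: [-0.4, 0.0, -0.3]
grip_width: 0.404
```

```bash
python3 -c "
from h import *
wings();st()"
```

```text
t17.75 pos [634.5 -84.4 135.1] jawang 37.81 z-axis [ 0.  0. -1.] F [-0.4  0.  -0.3] M [-0.008  0.011  0.027] w 0.404 q [-0.31  0.65  1.24  0.    1.25 -0.97]
1977 c [632.8  25.1] ztop 113.5 size [11.7, 43.3] yaw -75.4 -75.5
1794 c [525.4 -85.9] ztop 113.6 size [12.0, 43.1] yaw -74.2 -74.5
1381 c [634.5 -84.1] ztop 114.8 size [11.9, 43.4] yaw -51.5 -51.6
t17.80 pos [634.1 -84.4 135.1] jawang 37.78 z-axis [-0.  0. -1.] F [ 0.1  0.  -0.6] M [ 0.02   0.005 -0.013] w 0.398 q [-0.32  0.65  1.24  0.    1.25 -0.97]
```

play_rows --pt "0.005 0 -0.525 0 0 0.05 -0.2" --pt "0.005 0 -0.525 0 0 0.05 -0.2" --pt "0 0 0 0 0 0 -0.2" --pt "0 0 0 0 0 0 -1" --pt "0 0 0 0 0 0 -1" --pt "0 0 0 0 0 0 -1"

```text
time_s: 18.3
eef_pos: [635.2, -84.7, 94.6]
ee_rot: [0.001, 0.435, 0.9, 0.0]
force: [-1.5, -0.3, 2.0]
grip_width: 0.126
```

play_rows --pt "0 0 -0.008 0 0 -1 -1" --pt "0 0 -0.008 0 0 -1 -1" --pt "0 0 -0.008 0 0 -1 -1" --pt "0 0 -0.008 0 0 -1 -1" --pt "0 0 0 0 0 0 -1"

```text
time_s: 18.72
eef_pos: [634.9, -84.9, 93.4]
ee_rot: [0.001, 0.614, 0.789, -0.0]
force: [-4.9, -0.4, 6.2]
grip_width: 0.124
```

```bash
python3 -c "
from h import *
meas(4)"
```

```text
Mz [0.045 0.029 0.016 0.037] mean 0.032 F [-4.5 -0.6  5.9] t18.87 jaw 14.58 pos [635.  -84.9  93.4]
```

play_rows --pt "0 0 -0.008 0 0 -1 -1"

```text
time_s: 19.0
eef_pos: [634.9, -84.9, 93.1]
ee_rot: [0.001, 0.652, 0.758, -0.0]
force: [-7.2, 0.1, 7.1]
grip_width: 0.124
```

```bash
python3 -c "
from h import *
meas(3)"
```

```text
Mz [0.162 0.065 0.027] mean 0.084 F [-6.3 -0.2  7. ] t19.10 jaw 8.40 pos [634.9 -84.9  93.1]
```

play_rows --pt "0 0 0 0 0 0 -0.2" --pt "0 0 0 0 0 0 -0.2" --pt "0 0 0.2 0 0 0 -0.2" --pt "0 0 0.9 0 0 0 -0.2" --pt "-0.35 0.339 0 0 0 0.51 -0.2" --pt "-0.35 0.339 0 0 0 0.51 -0.2" --pt "-0.35 0.339 0 0 0 0.51 -0.2" --pt "-0.35 0.339 0 0 0 0.51 -0.2"

```text
time_s: 19.82
eef_pos: [578.5, -29.8, 136.2]
ee_rot: [0.001, 0.567, 0.823, 0.0]
force: [0.5, -0.2, 0.5]
grip_width: 0.4
```

play_rows --pt "-0.35 0.339 0 0 0 0.51 -0.2" --pt "-0.35 0.339 0 0 0 0.51 -0.2" --pt "-0.35 0.339 0 0 0 0.51 -0.2" --pt "-0.35 0.339 0 0 0 0.51 -0.2" --pt "0 0 0 0 0 0 -0.2" --pt "0 0 0 0 0 0 -0.2"

```text
time_s: 20.32
eef_pos: [523.2, 24.2, 136.3]
ee_rot: [0.001, 0.478, 0.879, 0.0]
force: [-0.1, 0.1, -0.1]
grip_width: 0.398
```

```bash
python3 -c "
from h import *
wings();st()"
```

```text
t20.32 pos [523.2  24.2 136.3] jawang 32.95 z-axis [ 0.001 -0.    -1.   ] F [-0.1  0.1 -0.1] M [ 0.017 -0.024 -0.002] w 0.398 q [-0.18  0.4   1.63  0.    1.1  -0.75]
1346 c [522.8  24.3] ztop 114.5 size [11.8, 43.4] yaw -56.5 -56.5
246 c [628.8  41.8] ztop 113.5 size [10.4, 12.6] yaw 0.7 -12.6
t20.37 pos [523.6  23.7 136.1] jawang 32.89 z-axis [ 0.002 -0.    -1.   ] F [ 0.2 -0.2 -0.4] M [-0.041 -0.007  0.04 ] w 0.402 q [-0.18  0.4   1.63 -0.    1.1  -0.75]
```

play_rows --pt "-0.01 0 -0.537 0 0 0.05 -0.2" --pt "-0.01 0 -0.537 0 0 0.05 -0.2" --pt "0 0 0 0 0 0 -0.2" --pt "0 0 0 0 0 0 -1" --pt "0 0 0 0 0 0 -1" --pt "0 0 0 0 0 0 -1"

```text
time_s: 20.87
eef_pos: [523.2, 23.5, 93.7]
ee_rot: [0.001, 0.474, 0.881, 0.0]
force: [1.8, -1.1, -1.0]
grip_width: 0.125
```

play_rows --pt "0 0 -0.008 0 0 -1 -1" --pt "0 0 -0.008 0 0 -1 -1" --pt "0 0 -0.008 0 0 -1 -1" --pt "0 0 -0.008 0 0 -1 -1"

```text
time_s: 21.2
eef_pos: [522.9, 23.5, 92.6]
ee_rot: [0.001, 0.648, 0.762, 0.0]
force: [-0.5, -0.7, 3.7]
grip_width: 0.123
```

```bash
python3 -c "
from h import *
meas(3)"
```

```text
Mz [0.144 0.129 0.006] mean 0.093 F [-0.2 -1.3  3.5] t21.30 jaw 9.44 pos [522.9  23.5  92.5]
```

play_rows --pt "0 0 -0.004 0 0 -0.5 -1"

```text
time_s: 21.43
eef_pos: [522.9, 23.5, 92.4]
ee_rot: [0.001, 0.664, 0.747, 0.0]
force: [-1.2, -1.9, 7.3]
grip_width: 0.125
```

```bash
python3 -c "
from h import *
meas(1)"
```

```text
Mz [0.11] mean 0.110 F [-1.2 -1.9  7.3] t21.43 jaw 6.73 pos [522.9  23.5  92.4]
```

play_rows --pt "0 0 -0.004 0 0 -0.5 -1"

```text
time_s: 21.57
eef_pos: [522.9, 23.5, 92.2]
ee_rot: [0.001, 0.684, 0.73, 0.0]
force: [-1.6, -1.8, 8.1]
grip_width: 0.126
```

```bash
python3 -c "
from h import *
meas(3)"
```

```text
Mz [0.188 0.147 0.14 ] mean 0.159 F [-1.5 -2.1  7.3] t21.67 jaw 3.63 pos [522.9  23.5  92.2]
```

play_rows --pt "0 0 0 0 0 0 -0.2" --pt "0 0 0 0 0 0 -0.2" --pt "0 0 0.2 0 0 0 -0.2" --pt "0 0 0.9 0 0 0 -0.2" --pt "0.345 0.005 0 0 0 0.22 -0.2" --pt "0.345 0.005 0 0 0 0.22 -0.2" --pt "0.345 0.005 0 0 0 0.22 -0.2" --pt "0.345 0.005 0 0 0 0.22 -0.2"

```text
time_s: 22.38
eef_pos: [578.0, 24.8, 135.6]
ee_rot: [0.0, 0.65, 0.76, 0.0]
force: [-0.0, -0.8, -0.3]
grip_width: 0.398
```

play_rows --pt "0.345 0.005 0 0 0 0.22 -0.2" --pt "0.345 0.005 0 0 0 0.22 -0.2" --pt "0.345 0.005 0 0 0 0.22 -0.2" --pt "0.345 0.005 0 0 0 0.22 -0.2" --pt "0 0 0 0 0 0 -0.2" --pt "0 0 0 0 0 0 -0.2"

```text
time_s: 22.88
eef_pos: [632.4, 25.6, 134.8]
ee_rot: [-0.0, 0.615, 0.788, -0.0]
force: [-0.3, 0.2, 0.4]
grip_width: 0.401
```

```bash
cat >> h.py <<'E'
def plane(w):
    # cover top and flange heights by region in housing frame
    a=np.radians(.95); d=w[:,:,:2]-np.array([578.7,-30.4]); X=d[...,0]*np.cos(a)+d[...,1]*np.sin(a); Y=-d[...,0]*np.sin(a)+d[...,1]*np.cos(a)
    z=w[...,2]; m=(abs(X)<68)&(abs(Y)<68)&(np.hypot(X,Y)>36)&(np.hypot(abs(X)-55,abs(Y)-55)>30)&(z>66)&(z<88)
    A=np.c_[X[m],Y[m],np.ones(m.sum())]; z0=z[m]
    for _ in range(3):
        k=np.linalg.lstsq(A,z0,rcond=None)[0]; r=z0-A@k; g=abs(r)<2; A,z0=A[g],z0[g]
    f=((abs(X)>78)|(abs(Y)>78))&(abs(X)<83)&(abs(Y)<83)&(z>50)&(z<64)
    print("cover z %.2f tilt mm/110 x %.2f y %.2f n%d flange %.2f n%d"%(k[2],k[0]*110,k[1]*110,len(z0),np.median(z[f]),f.sum()))
E
python3 -c "
from h import *
w,c=wings();plane(w);st();plane(np.load('w1.npy'))"
```

```text
t22.88 pos [632.4  25.6 134.8] jawang 14.07 z-axis [-0.001  0.    -1.   ] F [-0.3  0.2  0.4] M [-0.036 -0.023  0.014] w 0.401 q [-0.14  0.63  1.27  0.    1.24 -0.39]
1322 c [523.7  24.1] ztop 113.2 size [11.6, 43.1] yaw -85.0 -84.8
1255 c [633.   25.7] ztop 113.5 size [11.4, 43.7] yaw -75.4 -75.1
299 c [521.3 -73.3] ztop 113.5 size [12.4, 17.3] yaw -70.0 84.3
cover z 75.77 tilt mm/110 x 0.15 y -0.26 n9087 flange 56.64 n2248
t22.93 pos [632.   25.6 134.9] jawang 14.06 z-axis [-0.001  0.    -1.   ] F [-0.2 -0.1  0.7] M [-0.011  0.011 -0.005] w 0.400 q [-0.14  0.63  1.27  0.    1.24 -0.39]
cover z 79.03 tilt mm/110 x 0.08 y -0.15 n7069 flange 56.35 n1215
```

play_rows --pt "0.015 0 -0.525 0 0 0.04 -0.2" --pt "0.01 0 -0.525 0 0 0.04 -0.2" --pt "0 0 0 0 0 0 -0.2" --pt "0 0 0 0 0 0 -1" --pt "0 0 0 0 0 0 -1" --pt "0 0 0 0 0 0 -1"

```text
time_s: 23.43
eef_pos: [633.3, 25.4, 94.4]
ee_rot: [0.0, 0.612, 0.791, -0.0]
force: [-5.0, -0.6, 2.9]
grip_width: 0.122
```

play_rows --pt "0 0 -0.004 0 0 -0.5 -1" --pt "0 0 -0.004 0 0 -0.5 -1"

```text
time_s: 23.6
eef_pos: [633.3, 25.4, 94.1]
ee_rot: [0.0, 0.653, 0.757, -0.0]
force: [-5.2, -0.7, 5.0]
grip_width: 0.126
```

```bash
python3 -c "
from h import *
meas(3)"
```

```text
Mz [0.078 0.062 0.086] mean 0.075 F [-5.8 -0.8  4.4] t23.70 jaw 8.45 pos [633.3  25.4  94.2]
```

play_rows --pt "0 0 -0.004 0 0 -0.5 -1" --pt "0 0 -0.004 0 0 -0.5 -1"

```text
time_s: 23.92
eef_pos: [633.2, 25.3, 93.9]
ee_rot: [0.0, 0.692, 0.722, -0.0]
force: [-7.3, -1.6, 6.8]
grip_width: 0.124
```

```bash
python3 -c "
from h import *
meas(3)"
```

```text
Mz [0.121 0.079 0.125] mean 0.108 F [-7.1 -1.3  5.9] t24.02 jaw 2.46 pos [633.2  25.4  94. ]
```

play_rows --pt "0 0 -0.008 0 0 -0.5 -1" --pt "0 0 -0.008 0 0 -0.5 -1"

```text
time_s: 24.23
eef_pos: [633.2, 25.3, 93.8]
ee_rot: [0.0, 0.729, 0.685, -0.0]
force: [-8.9, -1.2, 10.3]
grip_width: 0.122
```

```bash
python3 -c "
from h import *
meas(3)"
```

```text
Mz [0.245 0.226 0.194] mean 0.221 F [-8.4 -1.2  9.1] t24.33 jaw -3.53 pos [633.2  25.3  93.8]
```

play_rows --pt "0 0 -0.004 0 0 -0.5 -1" --pt "0 0 -0.004 0 0 -0.5 -1"

```text
time_s: 24.55
eef_pos: [633.1, 25.3, 93.6]
ee_rot: [0.0, 0.764, 0.646, -0.0]
force: [-9.4, -1.5, 10.6]
grip_width: 0.127
```

```bash
python3 -c "
from h import *
meas(3)"
```

```text
Mz [0.229 0.246 0.289] mean 0.255 F [-9.7 -0.8 10.6] t24.65 jaw -9.52 pos [633.1  25.3  93.6]
```

play_rows --pt "0 0 0 0 0 0 -0.2" --pt "0 0 0 0 0 0 -0.2" --pt "0 0 0.2 0 0 0 -0.2" --pt "0 0 0.9 0 0 0 -0.2" --pt "-0.338 -0.348 0 0 0 0.519 -0.2" --pt "-0.338 -0.348 0 0 0 0.519 -0.2" --pt "-0.338 -0.348 0 0 0 0.519 -0.2" --pt "-0.338 -0.348 0 0 0 0.519 -0.2"

```text
time_s: 25.37
eef_pos: [579.2, -30.7, 136.3]
ee_rot: [0.001, 0.687, 0.726, 0.0]
force: [-0.5, -0.8, -0.2]
grip_width: 0.396
```

play_rows --pt "-0.338 -0.348 0 0 0 0.519 -0.2" --pt "-0.338 -0.348 0 0 0 0.519 -0.2" --pt "-0.338 -0.348 0 0 0 0.519 -0.2" --pt "-0.338 -0.348 0 0 0 0.519 -0.2" --pt "0 0 0 0 0 0 -0.2" --pt "0 0 0 0 0 0 -0.2"

```text
time_s: 25.87
eef_pos: [525.6, -86.3, 136.2]
ee_rot: [0.001, 0.607, 0.795, 0.0]
force: [0.1, 0.1, -0.2]
grip_width: 0.4
```

```bash
python3 -c "
from h import *
w,c=wings();plane(w);st()"
```

```text
t25.87 pos [525.6 -86.3 136.2] jawang 15.32 z-axis [ 0.002 -0.    -1.   ] F [ 0.1  0.1 -0.2] M [-0.039  0.021  0.005] w 0.400 q [-0.38  0.42  1.61  0.    1.11 -0.65]
1865 c [523.   22.8] ztop 113.1 size [11.3, 41.6] yaw -84.6 -85.1
1191 c [632.   24.1] ztop 112.8 size [11.7, 40.2] yaw 85.3 87.2
1240 c [524.9 -85.9] ztop 113.6 size [11.6, 43.4] yaw -74.2 -74.5
1084 c [634.2 -84.1] ztop 113.4 size [12.1, 43.2] yaw -81.2 -80.8
cover z 75.59 tilt mm/110 x -0.05 y -0.43 n18219 flange 56.43 n2251
t25.92 pos [525.9 -85.9 136. ] jawang 15.36 z-axis [ 0.001 -0.    -1.   ] F [-0.2  0.3  0.3] M [0.012 0.048 0.061] w 0.402 q [-0.38  0.42  1.6   0.    1.11 -0.65]
```

play_rows --pt "-0.012 0 -0.545 0 0 0.03 -0.2" --pt "-0.012 0 -0.545 0 0 0.03 -0.2" --pt "0 0 0 0 0 0 -0.2" --pt "0 0 0 0 0 0 -1" --pt "0 0 0 0 0 0 -1" --pt "0 0 0 0 0 0 -1"

```text
time_s: 26.42
eef_pos: [524.8, -85.8, 92.9]
ee_rot: [0.001, 0.603, 0.798, 0.0]
force: [-2.7, 1.7, 2.2]
grip_width: 0.126
```

play_rows --pt "0 0 -0.004 0 0 -0.5 -1" --pt "0 0 -0.004 0 0 -0.5 -1"

```text
time_s: 26.58
eef_pos: [524.8, -85.8, 92.7]
ee_rot: [0.001, 0.645, 0.764, 0.0]
force: [-3.2, 0.9, 4.3]
grip_width: 0.127
```

```bash
python3 -c "
from h import *
meas(3)"
```

```text
Mz [0.088 0.085 0.068] mean 0.080 F [-3.1  0.9  5. ] t26.68 jaw 9.79 pos [524.8 -85.8  92.6]
```

play_rows --pt "0 0 -0.004 0 0 -0.5 -1" --pt "0 0 -0.004 0 0 -0.5 -1"

```text
time_s: 26.9
eef_pos: [524.9, -85.9, 92.4]
ee_rot: [0.001, 0.683, 0.73, 0.0]
force: [-4.9, 2.0, 7.4]
grip_width: 0.127
```

```bash
python3 -c "
from h import *
meas(3)"
```

```text
Mz [0.09  0.104 0.168] mean 0.121 F [-4.   1.3  7.6] t27.00 jaw 3.82 pos [524.8 -85.9  92.4]
```

play_rows --pt "0 0 -0.005 0 0 -0.5 -1" --pt "0 0 -0.005 0 0 -0.5 -1"

```text
time_s: 27.22
eef_pos: [524.8, -85.9, 92.2]
ee_rot: [0.001, 0.721, 0.693, 0.0]
force: [-5.6, 1.1, 11.2]
grip_width: 0.124
```

```bash
python3 -c "
from h import *
meas(3)"
```

```text
Mz [0.193 0.141 0.139] mean 0.158 F [-5.   1.5 10.4] t27.32 jaw -2.17 pos [524.8 -85.9  92.2]
```

play_rows --pt "0 0 -0.004 0 0 -0.4 -1"

```text
time_s: 27.45
eef_pos: [524.9, -85.9, 92.2]
ee_rot: [0.001, 0.734, 0.679, 0.0]
force: [-5.1, 0.9, 11.0]
grip_width: 0.126
```

```bash
python3 -c "
from h import *
meas(3)"
```

```text
Mz [0.163 0.211 0.154] mean 0.176 F [-5.   1.3 11. ] t27.55 jaw -4.53 pos [524.9 -85.9  92.2]
```

play_rows --pt "0 0 -0.003 0 0 -0.4 -1" --pt "0 0 -0.003 0 0 -0.4 -1"

```text
time_s: 27.77
eef_pos: [524.9, -85.9, 92.0]
ee_rot: [0.001, 0.762, 0.647, 0.0]
force: [-4.3, 1.8, 13.0]
grip_width: 0.126
```

```bash
python3 -c "
from h import *
meas(4)"
```

```text
Mz [0.3   0.269 0.243 0.19 ] mean 0.251 F [-5.4  1.9 12.3] t27.92 jaw -9.27 pos [524.9 -85.9  92. ]
```

play_rows --pt "0 0 0 0 0 0 -0.2" --pt "0 0 0 0 0 0 -0.2" --pt "0 0 0.2 0 0 0 -0.2" --pt "0 0 0.9 0 0 0 -0.2" --pt "0.344 0.003 0 0 0 0.381 -0.2" --pt "0.344 0.003 0 0 0 0.381 -0.2" --pt "0.344 0.003 0 0 0 0.381 -0.2" --pt "0.344 0.003 0 0 0 0.381 -0.2"

```text
time_s: 28.63
eef_pos: [580.3, -85.4, 135.1]
ee_rot: [0.001, 0.708, 0.706, 0.0]
force: [0.7, -0.1, 0.1]
grip_width: 0.396
```

play_rows --pt "0.344 0.003 0 0 0 0.381 -0.2" --pt "0.344 0.003 0 0 0 0.381 -0.2" --pt "0.344 0.003 0 0 0 0.381 -0.2" --pt "0.344 0.003 0 0 0 0.381 -0.2" --pt "0 0 0 0 0 0 -0.2" --pt "0 0 0 0 0 0 -0.2"

```text
time_s: 29.13
eef_pos: [634.5, -84.8, 134.3]
ee_rot: [-0.0, 0.65, 0.76, 0.0]
force: [-0.1, 0.6, 0.1]
grip_width: 0.403
```

```bash
python3 -c "
from h import *
w,c=wings();plane(w);st()"
```

```text
t29.13 pos [634.5 -84.8 134.3] jawang 8.87 z-axis [ 0.  0. -1.] F [-0.1  0.6  0.1] M [-0.018 -0.016  0.046] w 0.403 q [-0.32  0.65  1.24  0.    1.25 -0.47]
1082 c [524.9  13.4] ztop 113.0 size [11.6, 23.3] yaw -85.0 -85.0
1571 c [633.   23.8] ztop 112.8 size [11.2, 39.6] yaw 82.2 83.5
1115 c [525.7 -86. ] ztop 112.8 size [11.4, 42.9] yaw 83.6 83.8
1193 c [634.7 -84.2] ztop 113.3 size [10.9, 42.8] yaw -80.6 -80.5
cover z 75.34 tilt mm/110 x 0.09 y -0.16 n20543 flange 56.55 n1754
t29.18 pos [634.1 -84.8 134.3] jawang 8.86 z-axis [-0.  0. -1.] F [ 0.1 -0.  -0.1] M [ 0.004  0.027 -0.006] w 0.397 q [-0.32  0.65  1.25 -0.    1.25 -0.47]
```

play_rows --pt "0.008 0 -0.525 0 0 0.05 -0.2" --pt "0.008 0 -0.525 0 0 0.05 -0.2" --pt "0 0 0 0 0 0 -0.2" --pt "0 0 0 0 0 0 -1" --pt "0 0 0 0 0 0 -1" --pt "0 0 0 0 0 0 -1"

```text
time_s: 29.68
eef_pos: [635.0, -85.1, 93.8]
ee_rot: [0.0, 0.646, 0.763, -0.0]
force: [-4.7, -0.4, 4.0]
grip_width: 0.121
```

play_rows --pt "0 0 -0.004 0 0 -0.5 -1" --pt "0 0 -0.004 0 0 -0.5 -1"

```text
time_s: 29.85
eef_pos: [635.0, -85.2, 93.6]
ee_rot: [0.0, 0.686, 0.728, -0.0]
force: [-6.2, 0.1, 6.0]
grip_width: 0.122
```

```bash
python3 -c "
from h import *
meas(3)"
```

```text
Mz [0.169 0.087 0.121] mean 0.125 F [-6.3  0.   5.7] t29.95 jaw 3.41 pos [635.  -85.2  93.7]
```

play_rows --pt "0 0 -0.004 0 0 -0.5 -1" --pt "0 0 -0.004 0 0 -0.5 -1"

```text
time_s: 30.17
eef_pos: [634.9, -85.2, 93.5]
ee_rot: [0.0, 0.723, 0.691, -0.0]
force: [-7.7, -0.9, 7.7]
grip_width: 0.125
```

```bash
python3 -c "
from h import *
meas(3)"
```

```text
Mz [0.224 0.151 0.194] mean 0.190 F [-7.2 -0.3  6.8] t30.27 jaw -2.59 pos [634.8 -85.2  93.5]
```

play_rows --pt "0 0 -0.003 0 0 -0.35 -1" --pt "0 0 -0.003 0 0 -0.35 -1"

```text
time_s: 30.48
eef_pos: [634.8, -85.2, 93.3]
ee_rot: [0.0, 0.748, 0.664, -0.0]
force: [-8.6, -0.0, 8.1]
grip_width: 0.127
```

```bash
python3 -c "
from h import *
meas(4)"
```

```text
Mz [0.169 0.239 0.216 0.265] mean 0.222 F [-8.1 -0.3  7.6] t30.63 jaw -6.70 pos [634.8 -85.2  93.4]
```

play_rows --pt "0 0 -0.002 0 0 -0.3 -1"

```text
time_s: 30.77
eef_pos: [634.8, -85.2, 93.3]
ee_rot: [0.0, 0.757, 0.653, -0.0]
force: [-9.3, -0.1, 8.6]
grip_width: 0.125
```

```bash
python3 -c "
from h import *
meas(4)"
```

```text
Mz [0.28  0.256 0.182 0.27 ] mean 0.247 F [-8.3 -0.4  8.2] t30.92 jaw -8.49 pos [634.8 -85.2  93.3]
```

play_rows --pt "0 0 0 0 0 0 -0.2" --pt "0 0 0 0 0 0 -0.2" --pt "0 0 0.2 0 0 0 -0.2" --pt "0 0 0.9 0 0 0 -0.2" --pt "-0.349 0.34 0 0 0 0.277 -0.2" --pt "-0.349 0.34 0 0 0 0.277 -0.2" --pt "-0.349 0.34 0 0 0 0.277 -0.2" --pt "-0.349 0.34 0 0 0 0.277 -0.2"

```text
time_s: 31.63
eef_pos: [579.0, -30.0, 136.3]
ee_rot: [0.001, 0.718, 0.696, 0.0]
force: [0.8, 0.2, 0.4]
grip_width: 0.404
```

play_rows --pt "-0.349 0.34 0 0 0 0.277 -0.2" --pt "-0.349 0.34 0 0 0 0.277 -0.2" --pt "-0.349 0.34 0 0 0 0.277 -0.2" --pt "-0.349 0.34 0 0 0 0.277 -0.2" --pt "0 0 0 0 0 0 -0.2" --pt "0 0 0 0 0 0 -0.2"

```text
time_s: 32.13
eef_pos: [523.7, 24.2, 136.3]
ee_rot: [0.001, 0.677, 0.736, 0.0]
force: [0.5, -0.1, 0.1]
grip_width: 0.399
```

```bash
python3 -c "
from h import *
w,c=wings();plane(w);st()"
```

```text
t32.13 pos [523.7  24.2 136.3] jawang 4.82 z-axis [ 0.002 -0.    -1.   ] F [ 0.5 -0.1  0.1] M [-0.004  0.057 -0.012] w 0.399 q [-0.18  0.41  1.63  0.    1.1  -0.26]
1142 c [523.   24.1] ztop 113.2 size [10.9, 42.1] yaw -84.7 -85.0
1005 c [632.5  25.9] ztop 112.9 size [11.5, 42.7] yaw 84.7 83.4
106 c [632.3 -95. ] ztop 113.0 size [9.9, 11.4] yaw -85.8 -60.6
cover z 75.54 tilt mm/110 x 0.05 y -0.15 n8444 flange 56.61 n2109
t32.18 pos [524.1  23.7 136.1] jawang 4.78 z-axis [ 0.002 -0.    -1.   ] F [-0.1 -0.2  0.2] M [ 0.001  0.013 -0.029] w 0.397 q [-0.18  0.41  1.63 -0.    1.1  -0.26]
```

play_rows --pt "-0.013 0 -0.547 0 0 0.02 -0.2" --pt "-0.013 0 -0.547 0 0 0.02 -0.2" --pt "0 0 0 0 0 0 -0.2" --pt "0 0 0 0 0 0 -1" --pt "0 0 0 0 0 0 -1" --pt "0 0 0 0 0 0 -1"

```text
time_s: 32.68
eef_pos: [523.1, 23.4, 92.8]
ee_rot: [0.001, 0.675, 0.737, 0.0]
force: [-2.0, -1.6, 1.9]
grip_width: 0.119
```

play_rows --pt "0 0 -0.004 0 0 -0.5 -1" --pt "0 0 -0.004 0 0 -0.5 -1"

```text
time_s: 32.85
eef_pos: [523.0, 23.4, 92.6]
ee_rot: [0.001, 0.714, 0.7, 0.0]
force: [-2.9, -2.5, 4.5]
grip_width: 0.123
```

```bash
python3 -c "
from h import *
meas(3)"
```

```text
Mz [0.173 0.139 0.177] mean 0.163 F [-2.9 -2.5  5.2] t32.95 jaw -0.98 pos [523.   23.5  92.5]
```

play_rows --pt "0 0 -0.003 0 0 -0.4 -1" --pt "0 0 -0.003 0 0 -0.4 -1"

```text
time_s: 33.17
eef_pos: [523.0, 23.5, 92.4]
ee_rot: [0.001, 0.742, 0.671, 0.0]
force: [-3.5, -3.7, 8.4]
grip_width: 0.124
```

```bash
python3 -c "
from h import *
meas(3)"
```

```text
Mz [0.228 0.238 0.224] mean 0.230 F [-3.9 -3.   8.2] t33.27 jaw -5.72 pos [523.   23.4  92.4]
```

play_rows --pt "0 0 -0.002 0 0 -0.25 -1"

```text
time_s: 33.4
eef_pos: [523.0, 23.5, 92.4]
ee_rot: [0.001, 0.75, 0.662, 0.0]
force: [-4.8, -2.7, 9.1]
grip_width: 0.125
```

```bash
python3 -c "
from h import *
meas(4)"
```

```text
Mz [0.213 0.221 0.238 0.228] mean 0.225 F [-4.5 -2.4  8.3] t33.55 jaw -7.15 pos [523.   23.4  92.4]
```

play_rows --pt "0 0 0 0 0 0 -0.2" --pt "0 0 0 0 0 0 -0.2" --pt "0 0 0.2 0 0 0 -0.2" --pt "0 0 0.9 0 0 0 -0.2" --pt "0.344 0.006 0 0 0 0.025 -0.2" --pt "0.344 0.006 0 0 0 0.025 -0.2" --pt "0.344 0.006 0 0 0 0.025 -0.2" --pt "0.344 0.006 0 0 0 0.025 -0.2"

```text
time_s: 34.27
eef_pos: [578.3, 25.0, 135.7]
ee_rot: [0.0, 0.747, 0.665, 0.0]
force: [-0.8, -0.2, 0.5]
grip_width: 0.399
```

play_rows --pt "0.344 0.006 0 0 0 0.025 -0.2" --pt "0.344 0.006 0 0 0 0.025 -0.2" --pt "0.344 0.006 0 0 0 0.025 -0.2" --pt "0.344 0.006 0 0 0 0.025 -0.2" --pt "0 0 0 0 0 0 -0.2" --pt "0 0 0 0 0 0 -0.2"

```text
time_s: 34.77
eef_pos: [632.5, 25.9, 134.9]
ee_rot: [-0.0, 0.743, 0.669, 0.0]
force: [-0.5, -0.3, 1.4]
grip_width: 0.4
```

```bash
python3 -c "
from h import *
w,c=wings();plane(w);st()"
```

```text
t34.77 pos [632.5  25.9 134.9] jawang -6.04 z-axis [-0.  0. -1.] F [-0.5 -0.3  1.4] M [-0.019  0.026 -0.003] w 0.400 q [-0.14  0.63  1.27  0.    1.24 -0.04]
1011 c [633.3  25.9] ztop 112.8 size [10.7, 42.5] yaw 83.5 83.0
957 c [523.9  24.4] ztop 112.9 size [11.3, 42.9] yaw 85.8 85.2
161 c [525.4 -87.1] ztop 112.8 size [11.0, 15.4] yaw 83.5 58.2
cover z 75.45 tilt mm/110 x 0.09 y -0.15 n8186 flange 56.61 n1989
t34.82 pos [632.   25.9 134.9] jawang -6.05 z-axis [-0.  0. -1.] F [ 0.6 -0.4 -1.1] M [-0.025 -0.026  0.011] w 0.401 q [-0.14  0.63  1.27  0.    1.24 -0.04]
```

play_rows --pt "0.015 0 -0.525 0 0 -0.05 -0.2" --pt "0.01 0 -0.525 0 0 -0.05 -0.2" --pt "0 0 0 0 0 0 -0.2" --pt "0 0 0 0 0 0 -1" --pt "0 0 0 0 0 0 -1" --pt "0 0 0 0 0 0 -1"

```text
time_s: 35.32
eef_pos: [633.2, 25.9, 94.4]
ee_rot: [0.0, 0.747, 0.665, -0.0]
force: [-5.1, 1.3, 3.5]
grip_width: 0.121
```

```bash
python3 -c "
from h import *
meas(3)"
```

```text
Mz [ 0.035  0.027 -0.022] mean 0.013 F [-5.2  0.4  3.9] t35.42 jaw -6.65 pos [633.2  25.9  94.5]
```

play_rows --pt "0 0 0 0 0 -0.25 -1" --pt "0 0 0 0 0 -0.25 -1"

```text
time_s: 35.63
eef_pos: [633.2, 25.9, 94.4]
ee_rot: [0.0, 0.764, 0.645, -0.0]
force: [-5.5, 0.0, 3.4]
grip_width: 0.124
```

```bash
python3 -c "
from h import *
meas(4)"
```

```text
Mz [0.233 0.237 0.21  0.231] mean 0.228 F [-5.6  0.   3.9] t35.78 jaw -9.63 pos [633.2  25.9  94.4]
```

play_rows --pt "0 0 -0.001 0 0 -0.25 -1"

```text
time_s: 35.92
eef_pos: [633.2, 25.9, 94.4]
ee_rot: [0.0, 0.772, 0.635, -0.0]
force: [-5.5, -0.6, 3.8]
grip_width: 0.127
```

```bash
python3 -c "
from h import *
meas(5)"
```

```text
Mz [0.22  0.269 0.302 0.228 0.302] mean 0.264 F [-6.1 -0.   3.5] t36.12 jaw -11.12 pos [633.2  25.9  94.4]
```

play_rows --pt "0 0 0 0 0 0 -0.2" --pt "0 0 0 0 0 0 -0.2" --pt "0 0 0.2 0 0 0 -0.2" --pt "0 0 0.9 0 0 0 -0.2" --pt "-0.338 -0.349 0 0 0 0.1 -0.2" --pt "-0.338 -0.349 0 0 0 0.1 -0.2" --pt "-0.338 -0.349 0 0 0 0.1 -0.2" --pt "-0.338 -0.349 0 0 0 0.1 -0.2"

```text
time_s: 36.83
eef_pos: [579.1, -30.6, 138.0]
ee_rot: [0.001, 0.759, 0.651, 0.001]
force: [0.8, -1.0, 0.2]
grip_width: 0.401
```

play_rows --pt "-0.338 -0.349 0 0 0 0.1 -0.2" --pt "-0.338 -0.349 0 0 0 0.1 -0.2" --pt "-0.338 -0.349 0 0 0 0.1 -0.2" --pt "-0.338 -0.349 0 0 0 0.1 -0.2" --pt "0 0 0 0 0 0 -0.2" --pt "0 0 0 0 0 0 -0.2"

```text
time_s: 37.33
eef_pos: [525.6, -86.4, 137.9]
ee_rot: [0.001, 0.746, 0.666, 0.0]
force: [0.0, 0.2, -0.6]
grip_width: 0.399
```

```bash
python3 -c "
from h import *
w,c=wings();plane(w);st()"
```

```text
t37.33 pos [525.6 -86.4 137.9] jawang -6.45 z-axis [ 0.002 -0.001 -1.   ] F [ 0.   0.2 -0.6] M [ 0.048 -0.023  0.016] w 0.399 q [-0.38  0.42  1.6   0.    1.12 -0.27]
1578 c [523.3  21.8] ztop 112.9 size [11.4, 38.9] yaw 86.3 86.0
1014 c [631.3  16.6] ztop 112.8 size [11.1, 24.7] yaw 83.1 81.0
1091 c [634.  -84.3] ztop 113.0 size [11.9, 42.2] yaw 84.6 84.5
1016 c [525.1 -85.9] ztop 112.8 size [10.9, 42.7] yaw 84.1 83.8
cover z 75.38 tilt mm/110 x 0.07 y -0.16 n19727 flange 56.39 n1706
t37.38 pos [525.9 -85.9 137.7] jawang -6.41 z-axis [ 0.002 -0.    -1.   ] F [0.9 0.  0.7] M [-0.034  0.001  0.025] w 0.404 q [-0.38  0.42  1.6   0.    1.12 -0.27]
```

play_rows --pt "-0.012 0 -0.562 0 0 0.02 -0.2" --pt "-0.012 0 -0.562 0 0 0.02 -0.2" --pt "0 0 0 0 0 0 -0.2" --pt "0 0 0 0 0 0 -1" --pt "0 0 0 0 0 0 -1" --pt "0 0 0 0 0 0 -1"

```text
time_s: 37.88
eef_pos: [524.8, -85.6, 93.2]
ee_rot: [0.0, 0.744, 0.668, 0.0]
force: [-2.2, 1.0, 2.9]
grip_width: 0.125
```

```bash
python3 -c "
from h import *
meas(3)"
```

```text
Mz [-0.03  -0.029 -0.043] mean -0.034 F [-3.  2.  5.] t37.98 jaw -6.11 pos [524.8 -85.7  93.1]
```

play_rows --pt "0 0 0 0 0 -0.3 -1" --pt "0 0 0 0 0 -0.3 -1"

```text
time_s: 38.2
eef_pos: [524.8, -85.7, 93.1]
ee_rot: [0.001, 0.765, 0.644, 0.001]
force: [-2.7, 2.5, 6.1]
grip_width: 0.121
```

```bash
python3 -c "
from h import *
meas(5)"
```

```text
Mz [0.288 0.231 0.215 0.175 0.198] mean 0.222 F [-2.7  2.6  6.4] t38.40 jaw -9.69 pos [524.8 -85.7  93.1]
```

play_rows --pt "0 0 -0.001 0 0 -0.25 -1"

```text
time_s: 38.53
eef_pos: [524.8, -85.7, 93.1]
ee_rot: [0.001, 0.773, 0.635, 0.0]
force: [-3.1, 3.0, 6.7]
grip_width: 0.124
```

```bash
python3 -c "
from h import *
meas(6)"
```

```text
Mz [0.319 0.282 0.259 0.223 0.2   0.274] mean 0.260 F [-3.1  2.9  6.6] t38.78 jaw -11.19 pos [524.8 -85.7  93.1]
```

play_rows --pt "0 0 0 0 0 0 -0.2" --pt "0 0 0 0 0 0 -0.2" --pt "0 0 0.2 0 0 0 -0.2" --pt "0 0 0.9 0 0 0 -0.2" --pt "0.344 0.002 0 0 0 0.119 -0.2" --pt "0.344 0.002 0 0 0 0.119 -0.2" --pt "0.344 0.002 0 0 0 0.119 -0.2" --pt "0.344 0.002 0 0 0 0.119 -0.2"

```text
time_s: 39.5
eef_pos: [580.3, -85.7, 136.8]
ee_rot: [0.001, 0.757, 0.654, 0.0]
force: [-0.2, 0.1, 0.1]
grip_width: 0.398
```

play_rows --pt "0.344 0.002 0 0 0 0.119 -0.2" --pt "0.344 0.002 0 0 0 0.119 -0.2" --pt "0.344 0.002 0 0 0 0.119 -0.2" --pt "0.344 0.002 0 0 0 0.119 -0.2" --pt "0 0 0 0 0 0 -0.2" --pt "0 0 0 0 0 0 -0.2"

```text
time_s: 40.0
eef_pos: [634.5, -85.2, 135.9]
ee_rot: [0.0, 0.74, 0.672, -0.0]
force: [-0.7, -0.8, 0.0]
grip_width: 0.4
```

```bash
python3 -c "
from h import *
w,c=wings();plane(w);st()"
```

```text
t40.00 pos [634.5 -85.2 135.9] jawang -5.52 z-axis [ 0. -0. -1.] F [-0.7 -0.8  0. ] M [ 0.009 -0.005  0.018] w 0.400 q [-0.32  0.64  1.24 -0.    1.25 -0.22]
1473 c [632.8  22.8] ztop 112.8 size [10.9, 37.4] yaw 81.7 82.1
1564 c [524.   23.3] ztop 112.8 size [11.7, 42.5] yaw 84.9 85.6
1037 c [634.8 -84.3] ztop 112.9 size [10.8, 42.8] yaw 84.0 84.4
942 c [525.5 -85.8] ztop 112.8 size [11.2, 42.2] yaw 81.4 82.4
cover z 75.30 tilt mm/110 x 0.08 y -0.15 n19049 flange 56.52 n2227
t40.05 pos [634.1 -85.2 136. ] jawang -5.54 z-axis [-0. -0. -1.] F [-1.   1.   0.3] M [ 0.025 -0.023  0.008] w 0.401 q [-0.32  0.64  1.24 -0.    1.25 -0.22]
```

play_rows --pt "0.008 0.006 -0.54 0 0 0 -0.2" --pt "0.008 0.006 -0.54 0 0 0 -0.2" --pt "0 0 0 0 0 0 -0.2" --pt "0 0 0 0 0 0 -1" --pt "0 0 0 0 0 0 -1" --pt "0 0 0 0 0 0 -1"

```text
time_s: 40.55
eef_pos: [634.8, -84.9, 94.3]
ee_rot: [0.0, 0.74, 0.672, -0.0]
force: [-4.7, -0.0, 2.9]
grip_width: 0.123
```

```bash
python3 -c "
from h import *
meas(2)"
```

```text
Mz [ 0.016 -0.   ] mean 0.008 F [-5.5  0.3  4.4] t40.60 jaw -5.51 pos [634.8 -84.9  94.2]
```

play_rows --pt "0 0 0 0 0 -0.25 -1" --pt "0 0 0 0 0 -0.25 -1"

```text
time_s: 40.82
eef_pos: [634.8, -84.9, 94.3]
ee_rot: [0.0, 0.758, 0.652, -0.0]
force: [-5.8, -0.4, 3.8]
grip_width: 0.127
```

```bash
python3 -c "
from h import *
meas(4)"
```

```text
Mz [0.187 0.247 0.285 0.274] mean 0.248 F [-5.9  0.2  4.4] t40.97 jaw -8.49 pos [634.8 -84.9  94.2]
```

play_rows --pt "0 0 0 0 0 -0.2 -1"

```text
time_s: 41.1
eef_pos: [634.8, -84.9, 94.2]
ee_rot: [0.0, 0.764, 0.645, -0.0]
force: [-6.8, 0.5, 3.8]
grip_width: 0.125
```

```bash
python3 -c "
from h import *
meas(5)"
```

```text
Mz [0.242 0.24  0.226 0.282 0.312] mean 0.260 F [-6.3 -0.1  4.3] t41.30 jaw -9.68 pos [634.8 -84.9  94.2]
```

play_rows --pt "0 0 0 0 0 0 -0.2" --pt "0 0 0 0 0 0 -0.2" --pt "0 0 0.2 0 0 0 -0.2" --pt "0 0 0.9 0 0 0 -0.2" --pt "-0.349 0.339 0 0 0 0.11 -0.2" --pt "-0.349 0.339 0 0 0 0.11 -0.2" --pt "-0.349 0.339 0 0 0 0.11 -0.2" --pt "-0.349 0.339 0 0 0 0.11 -0.2"

```text
time_s: 42.02
eef_pos: [579.0, -30.0, 137.8]
ee_rot: [0.001, 0.749, 0.662, 0.001]
force: [0.2, -0.3, -0.1]
grip_width: 0.402
```

play_rows --pt "-0.349 0.339 0 0 0 0.11 -0.2" --pt "-0.349 0.339 0 0 0 0.11 -0.2" --pt "-0.349 0.339 0 0 0 0.11 -0.2" --pt "-0.349 0.339 0 0 0 0.11 -0.2" --pt "0 0 0 0 0 0 -0.2" --pt "0 0 0 0 0 0 -0.2"

```text
time_s: 42.52
eef_pos: [523.8, 24.0, 137.8]
ee_rot: [0.001, 0.734, 0.679, 0.001]
force: [0.4, 0.2, 0.4]
grip_width: 0.399
```

```bash
python3 -c "
from h import *
w,c=wings();plane(w);st()"
```

```text
t42.52 pos [523.8  24.  137.8] jawang -4.39 z-axis [ 0.002 -0.    -1.   ] F [0.4 0.2 0.4] M [ 0.008  0.02  -0.063] w 0.399 q [-0.18  0.4   1.63 -0.    1.11 -0.1 ]
1077 c [632.4  25.6] ztop 112.9 size [11.5, 42.5] yaw 82.4 82.3
1021 c [523.2  24. ] ztop 112.9 size [10.9, 42.9] yaw 86.1 85.6
cover z 75.56 tilt mm/110 x 0.05 y -0.14 n8859 flange 56.69 n2247
t42.57 pos [524.1  23.5 137.5] jawang -4.43 z-axis [ 0.002 -0.    -1.   ] F [ 0.4 -0.1  0.3] M [ 0.007 -0.022 -0.034] w 0.400 q [-0.18  0.4   1.63 -0.    1.11 -0.1 ]
```

play_rows --pt "-0.012 0 -0.56 0 0 0 -0.2" --pt "-0.012 0 -0.56 0 0 0 -0.2" --pt "0 0 0 0 0 0 -0.2" --pt "0 0 0 0 0 0 -1" --pt "0 0 0 0 0 0 -1" --pt "0 0 0 0 0 0 -1"

```text
time_s: 43.07
eef_pos: [523.0, 23.3, 93.1]
ee_rot: [0.001, 0.734, 0.679, 0.0]
force: [-2.5, -0.4, 2.4]
grip_width: 0.126
```

```bash
python3 -c "
from h import *
meas(2)"
```

```text
Mz [0.026 0.009] mean 0.018 F [-2.8 -0.7  3.4] t43.12 jaw -4.43 pos [523.   23.3  93.1]
```

play_rows --pt "0 0 0 0 0 -0.25 -1" --pt "0 0 0 0 0 -0.25 -1"

```text
time_s: 43.33
eef_pos: [522.9, 23.3, 93.0]
ee_rot: [0.001, 0.752, 0.66, 0.0]
force: [-3.0, -2.5, 5.9]
grip_width: 0.125
```

```bash
python3 -c "
from h import *
meas(4)"
```

```text
Mz [0.231 0.251 0.231 0.171] mean 0.221 F [-3.1 -2.2  5.7] t43.48 jaw -7.41 pos [522.9  23.3  93. ]
```

play_rows --pt "0 0 0 0 0 -0.25 -1"

```text
time_s: 43.62
eef_pos: [522.9, 23.3, 93.0]
ee_rot: [0.001, 0.76, 0.65, 0.0]
force: [-3.4, -1.9, 5.8]
grip_width: 0.124
```

```bash
python3 -c "
from h import *
meas(5)"
```

```text
Mz [0.235 0.247 0.223 0.249 0.253] mean 0.241 F [-3.2 -2.1  5.5] t43.82 jaw -8.90 pos [522.9  23.4  93. ]
```

play_rows --pt "0 0 0 0 0 0 -0.2" --pt "0 0 0 0 0 0 -0.2" --pt "0 0 0.2 0 0 0 -0.2" --pt "0 0 0.9 0 0 0 -0.2" --pt "-0.5 0 0.8 0 0 0 -0.2" --pt "-0.5 0 0.8 0 0 0 -0.2" --pt "0 0 0 0 0 0 -0.2" --pt "0 0 0 0 0 0 -0.2"

```text
time_s: 44.53
eef_pos: [482.8, 23.8, 202.0]
ee_rot: [0.002, 0.76, 0.65, 0.001]
force: [0.4, -0.7, -1.1]
grip_width: 0.403
```

```bash
python3 -c "
from h import *
w,c=wings();plane(w);st()
c=capture('side');cv2.imwrite('pics/s9.png',c['pixels'][:,:,::-1])"
```

```text
t44.53 pos [482.8  23.8 202. ] jawang -8.94 z-axis [ 0.005 -0.001 -1.   ] F [ 0.4 -0.7 -1.1] M [-0.016  0.006  0.033] w 0.403 q [-0.19  0.25  1.67  0.    1.23 -0.04]
652 c [632.7  25.8] ztop 112.9 size [11.3, 42.4] yaw 82.2 82.0
607 c [523.   23.6] ztop 113.0 size [11.0, 42.1] yaw 84.2 84.3
470 c [634.5 -84.4] ztop 113.1 size [11.0, 43.0] yaw 83.2 84.2
cover z 75.58 tilt mm/110 x 0.06 y -0.18 n7710 flange 56.59 n1544
t44.58 pos [482.6  23.8 200.5] jawang -8.94 z-axis [ 0.002 -0.    -1.   ] F [ 0.1 -1.  -1. ] M [-0.035  0.073 -0.013] w 0.399 q [-0.19  0.25  1.67  0.    1.22 -0.04]
```

View pics/s9.png

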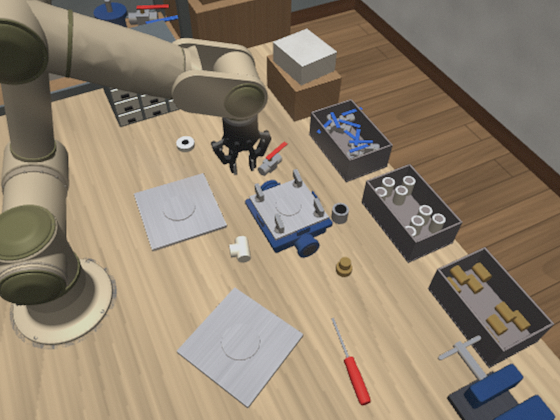

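The side view shows the cover flat at (288,205), its wings turned crosswise, the gripper clear, and the loose things unmoved. Handing in.

```bash
python3 -c "
from h import *
print(order.finish_job())"
```

```text
the job is handed in; nothing more can be done
None
```

I tightened the four wing screws in crisscross order (a, c, b, d) and handed the job in at about 44.6 s. No verdict was reported.

- **Rounds:** I turned each screw about 45° first. The second round added about 30° each. The third went in small steps until the torque rose. The fourth was a light check and trim.
- **Tightness:** The last torque readings were 0.264 N m at a, 0.260 at c, 0.260 at b and 0.241 at d. By the screw table that is about 23 to 26 N each, within its 25 % and with single readings scattering by some 0.05 N m. I did not re-check a, c or b after the neighbouring screws had their last small trim.
- **Cover:** In every wrist-camera check it stayed level to within about 0.45 mm per 110 mm; the checks came between screws, not during turns. It ended some 3.5 mm lower, with an apparent tilt of 0.06 and -0.18 mm per 110 mm. It read 0.08 and -0.15 before I began, so the change is within measuring noise. The cover height read steadily 75.3 to 75.6 mm over the last two rounds, with the camera reading 1 to 1.5 mm low.
- **Surroundings:** The final side view showed the loose things where they had been and the gripper clear of everything. The wrist force readings stayed under about 20 N. The final wrist view did not pick up wing c; the side picture and earlier views did.

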